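Fit a cover plate under its lip with spring tongs

ROBOT

A 7-joint arm with a two-finger parallel gripper is mounted at the origin on the work surface. World frame = base frame: x ahead of the robot, y to its left, z up, the work surface at z = 0. Lengths are in m, angles in rad, forces in N, time in s.
With the tool pointing down it reaches from about 0.425 to 0.925 m from the base axis. Payload 6.8 kg.
Tool frame: the origin (TCP) lies on the front face of the gripper's body, between the roots of the fingers; the fingertips stand 73 mm ahead of it and the grasp point (between the pads) lies 54 mm ahead of it (tcp_to_tips is the distance from the TCP to the fingertips, in m); z points along the fingers, x is the direction in which the jaws open and shut, and the axes are right-handed (so a half turn about z gives the same grasp; the last joint's range is limited). The gripper opens to 85 mm and grips with 20 to 120 N. Pads are 22 mm wide; open, the fingers measure 114 mm over their backs; the gripper's body (76 mm by 85 mm) begins 54 mm behind the grasp point. The pads swing forward as they close: fully open they stand 13 mm farther back than shut.
Start: joints at [-1.3, 0.477, 0.022, 1.555, -0.011, 1.109, -0.083], TCP at [0.25, 0.627, 0.304] pointing down, gripper open.
Joint ranges: [-2.96, 2.96], [-0.34, 2.1], [-1.41, 1.46], [0.24, 2.44], [-1.37, 4.51], [0.17, 1.92], [-2.96, 2.96]. Speed limits (rad/s): [2.39, 2.39, 3.14, 3.14, 3.14, 3.14, 3.14].

INTERFACE

Orientations are given as a unit quaternion [w, x, y, z].
In Python, from station import get_obs, read_camera, hand_in, look_for, silhouettes, tcp_to_tips gives the robot as it stands. The module is installed in compiled form; this text tells all that it offers.
- The arm moves only by the tool apply_moves, never from a script. Its argument "moves" is a list of rows, each a list of 3 entries, a list of its own where there are three numbers: the shift along the tool's x, y, z in units of 25 mm (1.0 is 25 mm), then the turn, a rotation vector about the tool's x, y, z in units of 10 degrees (1.0 is 10 degrees), then the gripper's target within -1 to 1 (fully open at 1, half-way at 0, shut at -1). In form: [[[dx, dy, dz], [rx, ry, rz], jaw], ...]. A call has 1 to 20 rows; each row is the pose to reach, as a shift and turn from the pose commanded when the call began, along the tool's axes at that moment; what a row does not reach only later rows make up. A row lasts 1/8 s, in which the tool goes at most 62.5 mm and 10.7 degrees, less where a joint would pass 70% of its speed; a pose out of reach is approached as far as the arm can. A call with a gripper value outside its range is refused whole. The fingers move at their own pace and stop on an object; "force" is the grip in N (left out, the last holds). Time passes only in rows, so rows that repeat a pose let the fingers close. It gives the time, the measured TCP pose, the force and the opening at its end, in the units of the state.
- get_obs(): the state, without advancing time (a new reading comes with each control period).
- read_camera(name): name is "scene" or "top" or "wrist"; returns a dict with "color" (400x640x3 uint8, red, green, blue), "mtx" (3x3 intrinsics, pixels), "k1" (the pictures are not rectified: a ray, as slopes to the right and down, at radius r is drawn at 1 + k1 r^2 times it, then the intrinsics apply), "eye" and "rotation" of the camera in the world; the wrist camera has in their place "hand_eye" (4x4, takes a point from camera to tool coordinates, whose origin is the TCP and whose axes are the tool frame's). Camera axes: x right, y up, looking along -z (the intrinsics and any distortion apply to the point x, -y, -z); pixel columns grow to the right and rows downward; lengths in m; the calibration is good to about 2 mm. A picture is of the moment at which its call begins: read the wrist's pose just before it. There is no depth.
- hand_in(): hands the job in, once; it reports no verdict.
Trained networks look in the newest picture that a camera, given by its name, has taken for a name from the list of things; names that differ only in an ending like _2 or _b are one class to them, and where a whole thing is asked for, a point or a joint stands for the part that bears it (a point fixed in the world has none). Each returns a list of dicts, best first, with "conf" (0 to 1); they miss things now and then, are a little off and sometimes report something else, mostly with a low value. They report only what shows in the picture. A call takes as long as a camera call.
- look_for(camera, query): "pixel" ([row, column] in pixels, amid what is visible of it).
- silhouettes(camera, query): "mask" (400x640 bool, what is visible of it) and "pixel" ([row, column] in pixels, amid what is visible of it).
The state is a dict: "t": time; "q": joint angles; "joint_vel": joint speeds; "joint_torque": joint torques, N m; "eef_pos": TCP position; "tool_rot": TCP orientation; "contact_force": force on the tool from outside, world axes, zero at the start; "torque": the same for the moment, N m; "gripper_width": opening from 0.0 (shut) to 1.0 (fully open).
Only numpy, scipy, OpenCV 4.12 (cv2) and the standard library are available. Lean on these libraries where they do the work, as an engineer would, in place of code of your own. Each camera call takes 0.05 s, during which the arm holds its last target.

TASK

Take the spring tongs out of their stand and use them to lift the short cover plate out of the parts tray by its rib and fit it in the pocket of the machine module: one end tucked in under the overhanging lip, then the plate lowered until it lies fully flat on the pocket floor. Handle the plate only with the tongs, never with the gripper's fingers, and leave the longer plate, mug, tape roll and screwdriver where they are. Finish by standing the tongs back in their stand, tips down, and let go.

Things in the scene. Friction and masses are not known exactly. Their poses are not given: they have to be found in the camera images.
- tongs_grip (a point): Steel spring tongs like large tweezers, 110 mm tall, loose, 80 g, standing tips down in the stand. Point: on their centre line between the two black rubber finger pads, 60 mm above the tips; top end 50 mm above this point. z: from tips to top. y: line along which they close. Pads 20 mm wide (x), 26 mm tall (z). Sprung open: 44 mm over the outside of the pads, 22 mm free gap between the tips.
- tongs_l (a joint): How far each arm of the tongs is squeezed, rad: 0 sprung open, 0.105 tips closed; both arms alike, pivot 45 mm above the pads' centre. Outside width of the pads 42 mm: tip gap 17 mm; 37 mm: gap 6 mm; 34.6 mm: closed. Each pad pushes back about 1.7 N per mm squeezed off the 44 mm (3.5 N at 42, 12 N at 37). To clamp a part firmly squeeze with 40 to 50 N.
- tongs_tip (a point): Point midway between the tongs' two tips at their lowest end, 60 mm below the pads' centre, axes as tongs_grip. Each tip is a flat steel jaw 12 mm wide (x), 5 mm thick (y), 16 mm tall (z).
- stand_well (a point): Stand for the tongs, fixed during a run: black block with an upright rectangular well, 20 mm (x) by 40 mm (y) inside, 28 mm deep, and on the two long sides thin steel lead-in flaps that open outwards to 10 mm above the block's top. Point: centre of the well's floor, 4 mm above the table; z up, the tongs' closing line lies along its y.
- tray: Shallow grey parts tray, fixed during a run, 130 mm (x) by 124 mm (y), 18 mm high, walls and floor 4 mm thick; holds both plates side by side along y, in either order. Origin: centre of its underside, z up.
- plate_mid (a point): The short cover plate: plain metal plate 50 mm (x) by 30 mm (y) by 4 mm thick with an upright rib in the middle of its top, 20 mm long (x), 6 mm thick (y), 14 mm tall (rib top 18 mm above the plate's underside). Loose, 20 to 45 g. The two ends are alike. Point: on the plate's centre line, 10 mm above its underside, inside the rib. x along the plate, z up from the plate.
- long_plate_mid (a point): A longer cover plate that does not belong here: 80 mm by 30 mm by 4 mm, same rib; lies in the tray beside the short one. Point 10 mm above its underside, in the rib; x along the plate.
- pocket (a point): Pocket on the machine module, fixed during a run. Point: centre of its floor, 20 mm above the table; z up, x along the pocket away from the lip. 53 mm long (x -26.5 to 26.5 mm), 36 mm wide (y -18 to 18 mm). Walls 6 mm high at the +x end and sides; at the -x end (towards the robot) a wall 9 mm high that carries the lip.
- lip_edge (a point): Middle of the lip's free lower edge, at x = -16.5 mm, 9 mm above the pocket's floor; axes as pocket. The lip, 56 mm wide and 4 mm thick, overhangs the pocket by 10 mm from the -x end wall, leaving 9 mm free height under it.
- module: The grey machine module, 130 mm (x) by 110 mm (y), fixed during a run. Origin: centre of its underside, straight below pocket, same axes. Beside the pocket stand two cheeks, 110 mm long, tops 42 mm above the table, inner faces at y = -33.5 and 33.5 mm. A shaft with brass rings lies across at x = 53 mm, top 38 mm above the table.
- mug: Bystander: white mug, radius 40 mm, 92 mm high. Origin: centre of its underside.
- tape_roll: Bystander: roll of paper tape lying flat, 90 mm across, 18 mm high. Origin: centre of its underside.
- driver: Bystander: screwdriver 170 mm long lying on the table beyond the work. Origin near its middle.

How it is judged:
By the outcome, as a careful person would: the job done as asked, in the order asked, and still so for the second after the job is handed in, with the robot touching nothing.
It also fails if it takes over 61 s, if anything falls off the work surface, if the arm or the gripper's body presses on something with over 40 N, if the wrist force passes 120 N, or if a joint passes its speed limit or range.

## Working session

There is one attempt and no reset: what is moved stays moved. The work goes in short steps, Python scripts to look and compute and a tool call to move; the robot and the scene stay as the last step left them, time stands still between calls to the robot, and variables do not carry over. Pictures are saved under pics/ and viewed, and the job is handed in when it is done.

Besides the shell and the picture viewer there is one more tool, called after "Call:" as name(argument=value, ...) on one line, values as JSON. apply_moves: Moves the arm, as the interface text tells. Its arguments: {"type":"object","properties":{"moves":{"type":"array"},"force":{"type":"number"}},"required":["moves"]}

```bash
mkdir -p pics
cat > h.py <<'E'
import numpy as np, cv2
from station import *
from scipy.spatial.transform import Rotation as R
def cam(name):
    o=get_obs(); c=read_camera(name)
    if 'eye' not in c:
        q=o['tool_rot']; Rt=R.from_quat([q[1],q[2],q[3],q[0]]).as_matrix()
        H=np.array(c['hand_eye']); c['rotation']=Rt@H[:3,:3]; c['eye']=np.array(o['eef_pos'])+Rt@H[:3,3]
    c['eye']=np.array(c['eye']); c['rotation']=np.array(c['rotation'])
    if c['rotation'].shape!=(3,3):
        q=c['rotation'].ravel(); c['rotation']=R.from_quat([q[1],q[2],q[3],q[0]]).as_matrix()
    return c
def ray(c,px):
    px=np.array(px,float).reshape(-1,2); K=np.array(c['mtx'])
    d=np.array([c['k1'],0,0,0,0],float)
    u=cv2.undistortPointsIter(px[:,::-1].reshape(-1,1,2).copy(),K,d,None,None,(3,50,1e-10)).reshape(-1,2)
    v=np.c_[u[:,0],-u[:,1],-np.ones(len(u))]
    return v@c['rotation'].T
def atz(c,px,z):
    v=ray(c,px); return c['eye']+v*((z-c['eye'][2])/v[:,2])[:,None]
def proj(c,P):
    P=np.atleast_2d(P); p=(P-c['eye'])@c['rotation']; x=p[:,0]/-p[:,2]; y=-p[:,1]/-p[:,2]
    s=1+c['k1']*(x*x+y*y); K=np.array(c['mtx'])
    uv=np.c_[x*s,y*s,np.ones(len(x))]@K.T
    return uv[:,[1,0]]
def save(c,fn,crop=None,scale=1):
    im=c['color'][:,:,::-1]
    if crop: im=im[crop[0]:crop[1],crop[2]:crop[3]]
    if scale!=1: im=cv2.resize(im,None,fx=scale,fy=scale,interpolation=cv2.INTER_CUBIC)
    cv2.imwrite('pics/'+fn,im)
E
python3 - <<'E'
from h import *
np.set_printoptions(precision=4,suppress=True)
o=get_obs(); print({k:o[k] for k in ('t','eef_pos','tool_rot','gripper_width')}, tcp_to_tips)
for n in ('top','scene','wrist'):
    c=cam(n); save(c,n+'0.png'); print(n,c['eye'],c['rotation'].tolist(),c['mtx'],c['k1'])
    for q in ('tongs_grip','stand_well','tray','plate_mid','long_plate_mid','pocket','module','mug','tape_roll','driver'):
        print(q,[(round(float(d['conf']),2),np.round(d['pixel'],1).tolist()) for d in look_for(n,q)[:3]])
print(get_obs()['t'])
E
```

```text
{'t': 0.0, 'eef_pos': array([0.2495, 0.6267, 0.3029]), 'tool_rot': array([ 0.0006,  0.8276,  0.5613, -0.0007]), 'gripper_width': 0.9971354156162907} 0.0726
top [0.3233 0.0004 1.1609] [[-0.0016611810892426249, 0.9727450078987646, -0.23187149476686697], [-0.9999942173530215, -0.00092783260452034, 0.0032717559774592536], [0.0029674463612328478, 0.23187558891502674, 0.9727409241557605]] [[417.0048   0.     316.3013]
 [  0.     417.0048 197.384 ]
 [  0.       0.       1.    ]] -0.05934914453357617
tongs_grip []
stand_well [(0.68, [212.9, 313.1])]
tray [(0.57, [219.4, 244.9]), (0.31, [135.9, 309.9])]
plate_mid [(0.63, [223.8, 249.8])]
long_plate_mid [(0.58, [223.2, 230.7])]
pocket [(0.73, [215.9, 394.1]), (0.4, [200.3, 309.8])]
module [(0.66, [219.4, 392.3])]
mug [(0.86, [257.9, 472.5])]
tape_roll [(0.8, [242.9, 169.7]), (0.45, [220.2, 396.4])]
driver [(0.87, [137.0, 311.1])]
scene [ 1.193  -0.1537  1.1816] [[0.22397637949981813, -0.8444583833059326, 0.4865435440846837], [0.9745909934251699, 0.19271539970121193, -0.11416291101992473], [0.0026413937030606294, 0.49975075145749737, 0.86616523
[... 381 characters left out ...]
.57, [217.1, 257.7])]
module [(0.98, [216.9, 258.1])]
mug [(0.93, [193.6, 194.5]), (0.71, [216.4, 256.5]), (0.6, [192.4, 323.4])]
tape_roll [(0.63, [267.9, 346.4]), (0.61, [163.3, 432.9])]
driver [(0.8, [272.2, 345.1])]
wrist [0.1889 0.6509 0.373 ] [[0.3694552785985244, -0.8974343075857063, -0.24106941051043396], [0.9292485113718303, 0.35679664076753986, 0.09588201734545622], [-3.505598440631729e-05, -0.2594375082850597, 0.9657598966958167]] [[341.9088   0.     321.884 ]
 [  0.     341.9088 200.8553]
 [  0.       0.       1.    ]] -0.03321043771477836
tongs_grip []
stand_well []
tray []
plate_mid []
long_plate_mid []
pocket []
module []
mug []
tape_roll [(0.6, [354.2, 235.3])]
driver []
1.65
```

Run:
```python
import cv2
a=cv2.imread('pics/top0.png'); cv2.imwrite('pics/top0z.png',cv2.resize(a[160:290,190:450],None,fx=3,fy=3,interpolation=cv2.INTER_CUBIC))
a=cv2.imread('pics/scene0.png'); cv2.imwrite('pics/scene0z.png',cv2.resize(a[140:290,200:440],None,fx=3.3,fy=3.3,interpolation=cv2.INTER_CUBIC))
```

```text
(no output)
```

View pics/top0.png

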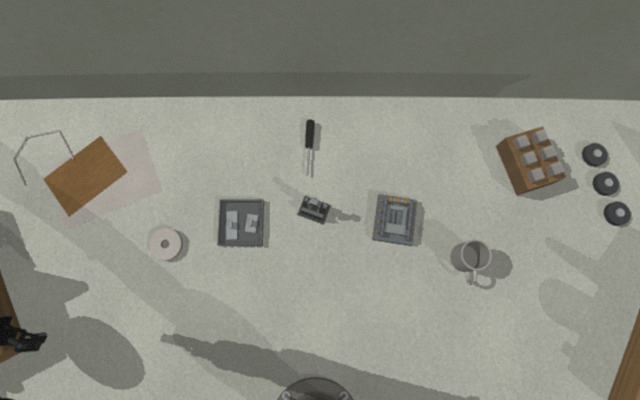

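```bash
ls pics
```

```text
scene0.png
scene0z.png
top0.png
top0z.png
wrist0.png
```

View pics/top0z.png

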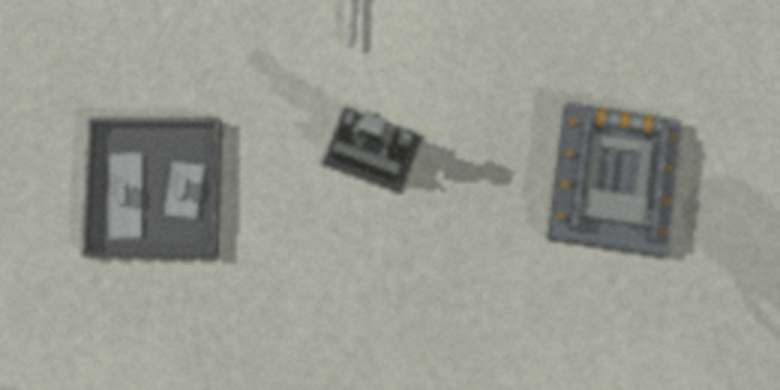

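View pics/scene0z.png

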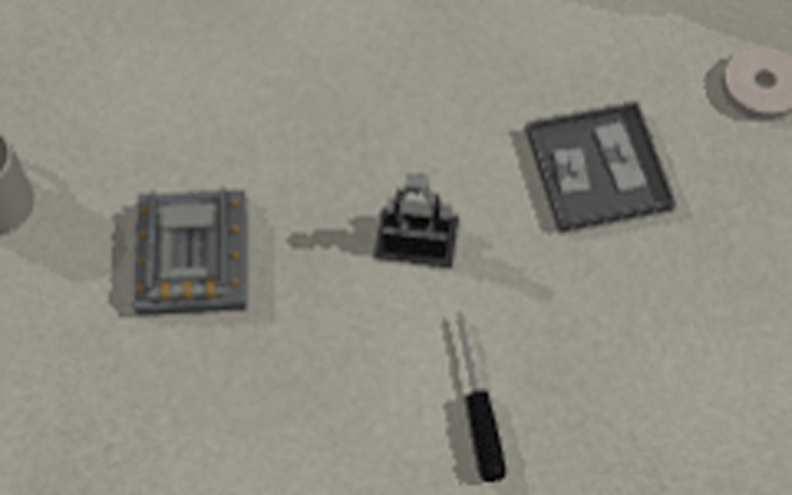

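Run:
```python
from h import *
np.set_printoptions(precision=4,suppress=True)
c=cam('top'); z3=lambda x,y:(y/3+160,x/3+190)
print('stand top corners',atz(c,[z3(345,103),z3(425,133),z3(403,192),z3(323,163)],.032))
print('tongs top',atz(c,[z3(372,127)],.11))
print('module',atz(c,[z3(565,103),z3(690,120),z3(672,257),z3(548,240)],.02))
print('tray',atz(c,[z3(90,118),z3(222,118),z3(219,258),z3(84,257)],.018))
print('short',atz(c,[z3(174,162),z3(208,166),z3(197,218),z3(165,213)],.008))
w=cam('wrist');print(np.array(w['hand_eye']))
```

```text
stand top corners [[ 0.6012  0.0281  0.032 ]
 [ 0.5726 -0.046   0.032 ]
 [ 0.5174 -0.0253  0.032 ]
 [ 0.5444  0.048   0.032 ]]
tongs top [[0.5607 0.0028 0.11  ]]
module [[ 0.604  -0.1786  0.02  ]
 [ 0.5874 -0.296   0.02  ]
 [ 0.4585 -0.2719  0.02  ]
 [ 0.4746 -0.1583  0.02  ]]
tray [[0.5904 0.2683 0.018 ]
 [0.5903 0.1438 0.018 ]
 [0.4587 0.1431 0.018 ]
 [0.4595 0.2672 0.018 ]]
short [[0.5502 0.1891 0.008 ]
 [0.5464 0.157  0.008 ]
 [0.4971 0.1658 0.008 ]
 [0.5018 0.1958 0.008 ]]
[[ 1.     -0.0004 -0.     -0.0005]
 [-0.0004 -0.9658 -0.2594 -0.0652]
 [ 0.0001  0.2594 -0.9658 -0.0691]
 [ 0.      0.      0.      1.    ]]
```

```bash
cat >> h.py <<'E'
def Rq(q): return R.from_quat([q[1],q[2],q[3],q[0]])
def go(p,yaw=None,tilt=None,Rt=None,p0=None,R0=None):
    """units for move from current pose (or p0,R0) to p; yaw=deg angle of tool x in world, tool down"""
    o=get_obs(); R0=R0 or Rq(o['tool_rot']); p0=np.array(o['eef_pos'] if p0 is None else p0)
    d=R0.inv().apply(np.array(p)-p0)/.025
    if Rt is None and yaw is not None: Rt=down(yaw)
    r=np.degrees((R0.inv()*Rt).as_rotvec())/10 if Rt is not None else np.zeros(3)
    print('shift',np.round(d,3),'turn',np.round(r,3)); return d,r
def down(yaw):
    a=np.radians(yaw); x=np.array([np.cos(a),np.sin(a),0]); z=np.array([0,0,-1.]); y=np.cross(z,x)
    return R.from_matrix(np.c_[x,y,z])
E
python3 - <<'E'
from h import *
print(get_obs()['t'])
go([.52,.21,.20],69)
E
```

```text
1.75
shift [-11.505  16.218   4.157] turn [ 0.   -0.   -0.07]
```

Call:
apply_moves(moves=[[[-11.5,16.2,4.1],[0,0,-0.07],1],[[-11.5,16.2,4.1],[0,0,-0.07],1],[[-11.5,16.2,4.1],[0,0,-0.07],1],[[-11.5,16.2,4.1],[0,0,-0.07],1],[[-11.5,16.2,4.1],[0,0,-0.07],1],[[-11.5,16.2,4.1],[0,0,-0.07],1],[[-11.5,16.2,4.1],[0,0,-0.07],1],[[-11.5,16.2,4.1],[0,0,-0.07],1],[[-11.5,16.2,4.1],[0,0,-0.07],1],[[-11.5,16.2,4.1],[0,0,-0.07],1]])

```text
t: 3.0
eef_pos: [0.5197, 0.2101, 0.2014]
tool_rot: [-0.0, 0.825, 0.566, -0.0]
contact_force: [-0.7, 0.2, -0.2]
gripper_width: 1.0
```

Run:
```python
from h import *
np.set_printoptions(precision=4,suppress=True)
c=cam('wrist'); save(c,'w1.png'); np.save('w1.npy',c,allow_pickle=True)
o=get_obs(); print(o['t'],o['eef_pos'])
for q in ('plate_mid','long_plate_mid'):
    for d in silhouettes('wrist',q)[:2]:
        m=d['mask'].astype(np.uint8); print(q,d['conf'],d['pixel'],m.sum(),cv2.minAreaRect(np.argwhere(m)[:,::-1].astype(np.float32)))
go([.53,.01,.25],69)
```

```text
3.05 [0.5192 0.2115 0.2015]
plate_mid 0.9 [212.4, 286.4] 2353 ((287.7264099121094, 212.2924346923828), (62.49905014038086, 39.697200775146484), 74.05460357666016)
long_plate_mid 0.7 [181.2, 350.4] 3662 ((349.10345458984375, 181.75860595703125), (99.16130828857422, 39.738800048828125), 68.19859313964844)
shift [-7.405  3.295 -1.942] turn [-0.002 -0.006  0.017]
```

View pics/w1.png

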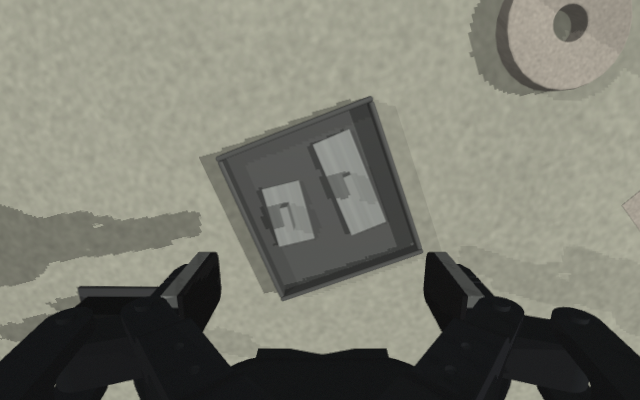

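Call:
apply_moves(moves=[[[-7.4,3.3,-1.94],[0,0,0],1],[[-7.4,3.3,-1.94],[0,0,0],1],[[-7.4,3.3,-1.94],[0,0,0],1],[[-7.4,3.3,-1.94],[0,0,0],1],[[-7.4,3.3,-1.94],[0,0,0],1],[[-7.4,3.3,-1.94],[0,0,0],1]])

```text
t: 3.9
eef_pos: [0.5301, 0.0106, 0.2497]
tool_rot: [-0.0, 0.823, 0.568, 0.0]
contact_force: [0.2, 0.9, -0.1]
gripper_width: 1.0
```

Run:
```python
from h import *
np.set_printoptions(precision=4,suppress=True)
c=cam('wrist'); save(c,'w2.png'); np.save('w2.npy',c,allow_pickle=True)
save(c,'w2z.png',(60,260,220,420),4) if 0 else None
o=get_obs(); print(o['t'],o['eef_pos'])
for q in ('tongs_grip','stand_well','tongs_tip'):
    print(q,[(d['conf'],d['pixel']) for d in look_for('wrist',q)[:2]])
go([.525,-.22,.22],69)
```

```text
3.95 [0.5301 0.0106 0.2496]
tongs_grip [(0.97, [252.9, 328.2])]
stand_well [(0.67, [213.5, 325.0])]
tongs_tip [(0.81, [253.9, 324.4])]
shift [-8.659  3.079  1.179] turn [-0.004 -0.     0.015]
```

View pics/w2.png

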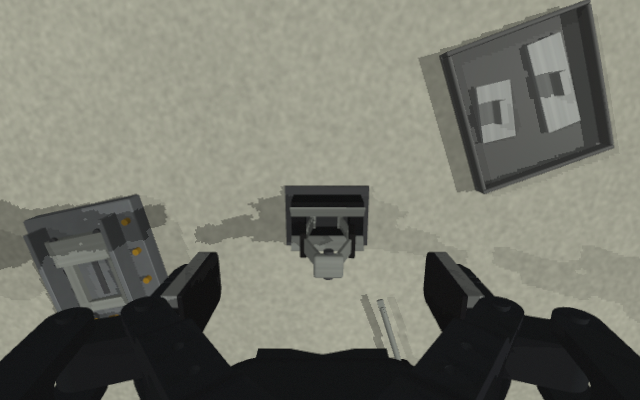

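Call:
apply_moves(moves=[[[-8.66,3.08,1.18],[0,0,0],1],[[-8.66,3.08,1.18],[0,0,0],1],[[-8.66,3.08,1.18],[0,0,0],1],[[-8.66,3.08,1.18],[0,0,0],1],[[-8.66,3.08,1.18],[0,0,0],1],[[-8.66,3.08,1.18],[0,0,0],1]])

```text
t: 4.85
eef_pos: [0.5249, -0.2205, 0.22]
tool_rot: [-0.0, 0.824, 0.567, 0.0]
contact_force: [0.2, -0.2, -0.2]
gripper_width: 1.001
```

Run:
```python
from h import *
np.set_printoptions(precision=4,suppress=True)
c=cam('wrist'); save(c,'w3.png'); np.save('w3.npy',c,allow_pickle=True)
o=get_obs(); print(o['t'],o['eef_pos'])
save(c,'w3z.png',(90,260,200,440),3.3)
for i,cr in ((1,(100,310,190,430)),(2,(150,310,250,410))):
    d=np.load(f'w{i}.npy',allow_pickle=True).item(); save(d,f'w{i}z.png',cr,2.8 if i==1 else 3.5)
```

```text
4.9 [ 0.5251 -0.2199  0.2202]
```

View pics/w3z.png

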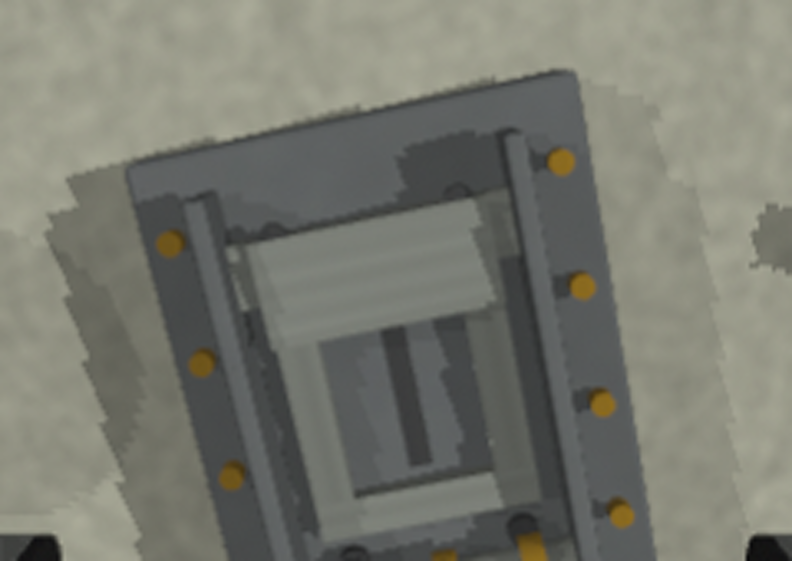

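View pics/w1z.png

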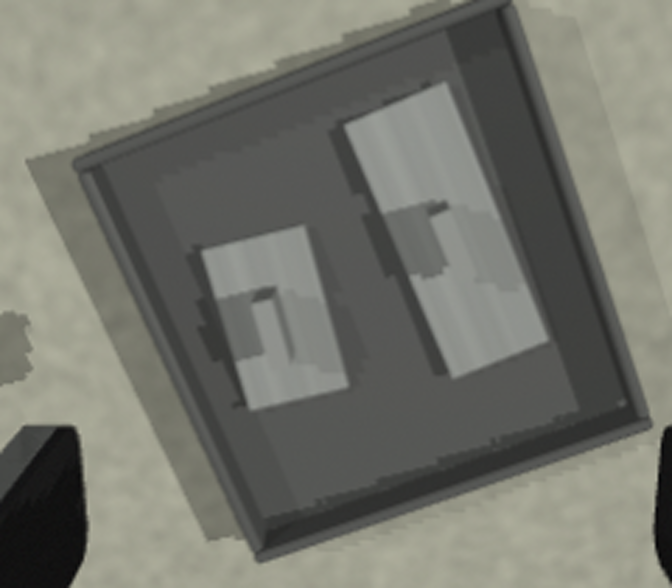

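View pics/w2z.png

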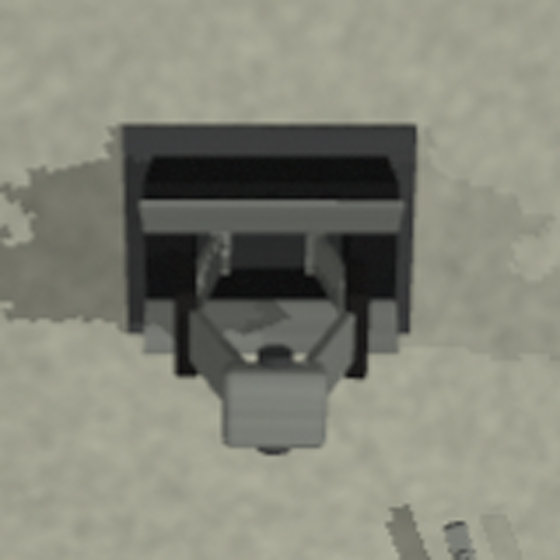

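```bash
cat > fit.py <<'E'
from h import *
from scipy.optimize import least_squares
np.set_printoptions(precision=4,suppress=True)
def T(p,L): 
    a=p[2]; r=np.array([[np.cos(a),-np.sin(a)],[np.sin(a),np.cos(a)]])
    L=np.atleast_2d(L); return np.c_[L[:,:2]@r.T+p[:2],L[:,2]]
def fit(c,L,px,p0):
    f=lambda p:(proj(c,T(p,L))-px).ravel()
    s=least_squares(f,p0,loss='soft_l1'); print(s.x[:2],np.degrees(s.x[2]),'\n',f(s.x).reshape(-1,2)); return s.x
if __name__=='__main__':
    c=np.load('w3.npy',allow_pickle=True).item(); z=lambda x,y:(y/3.3+90,x/3.3+200)
    L=[[-.0165,-.028,.033],[-.0165,.028,.033],[.0265,-.018,.026],[.0265,.018,.026]]
    px=np.array([z(282,349),z(494,303),z(355,497),z(497,472)])
    print('pocket'); fit(c,np.array(L),px,[.53,-.22,-.15])
    print(atz(c,[z(212,195),z(503,131)],.042))
    c=np.load('w1.npy',allow_pickle=True).item(); z=lambda x,y:(y/2.8+100,x/2.8+190)
    # image up = toward robot(-x), right=+y
    L=[[-.025,-.015,.008],[-.025,.015,.008],[.025,.015,.008],[.025,-.015,.008]]
    print('short'); fit(c,np.array(L),np.array([z(201,250),z(305,226),z(349,386),z(249,411)]),[.52,.18,-.1])
    print('tray corners'); print(atz(c,[z(75,162),z(512,2),z(652,424),z(258,560)],.018))
    c=np.load('w2.npy',allow_pickle=True).item(); z=lambda x,y:(y/3.5+150,x/3.5+250)
    print('stand top',atz(c,[z(122,125),z(417,125),z(411,332),z(127,332)],.032))
    print('tongs top',atz(c,[z(226,368),z(324,368),z(326,446),z(222,446)],.110))
    print('pads',atz(c,[z(176,376),z(368,376)],.094-.03))
E
python3 fit.py
```

```text
pocket
[ 0.5343 -0.2239] -9.44505436171375 
 [[ 0.0444 -2.5917]
 [-0.1559  4.5256]
 [ 0.4199 -0.0378]
 [-0.2053 -0.0201]]
[[ 0.4748 -0.2462  0.042 ]
 [ 0.4846 -0.1823  0.042 ]]
short
[0.5254 0.1789] -7.121802478033669 
 [[ 0.0395  0.1621]
 [-0.3986 -0.2334]
 [ 0.5886 -0.2054]
 [-0.1601  0.2866]]
tray corners
[[0.4631 0.1479 0.018 ]
 [0.4662 0.2691 0.018 ]
 [0.59   0.2691 0.018 ]
 [0.5898 0.1472 0.018 ]]
stand top [[ 0.5171 -0.0188  0.032 ]
 [ 0.5428  0.0489  0.032 ]
 [ 0.5939  0.03    0.032 ]
 [ 0.5679 -0.0383  0.032 ]]
tongs top [[ 0.5544 -0.0042  0.11  ]
 [ 0.561   0.0131  0.11  ]
 [ 0.5765  0.008   0.11  ]
 [ 0.5693 -0.0107  0.11  ]]
pads [[ 0.571  -0.0239  0.064 ]
 [ 0.5868  0.0175  0.064 ]]
```

```bash
python3 - <<'E'
from fit import *
c=np.load('w2.npy',allow_pickle=True).item(); z=lambda x,y:(y/3.5+150,x/3.5+250)
ex=np.array([.935,-.355]);ey=np.array([.355,.935])
def show(n,P):
    for p in P: print(n, 'sx %.4f sy %.4f'%(p[:2]@ex,p[:2]@ey))
show('block top',atz(c,[z(122,125),z(417,125)],.032))
show('well rim',atz(c,[z(145,157),z(395,157)],.032))
show('nearflap top',atz(c,[z(139,200),z(405,200),z(139,232),z(405,232)],.042))
show('pad',atz(c,[z(176,376),z(368,376)],.077))
show('pad neartop?',atz(c,[z(176,300),z(368,300)],.077))
show('farflap',atz(c,[z(143,352),z(399,352)],.042))
show('top',atz(c,[z(226,368),z(324,368),z(326,446),z(222,446)],.114))
E
grep -c . h.py
```

```text
block top sx 0.4902 sy 0.1660
block top sx 0.4902 sy 0.2384
well rim sx 0.4983 sy 0.1715
well rim sx 0.4983 sy 0.2333
nearflap top sx 0.5064 sy 0.1707
nearflap top sx 0.5064 sy 0.2348
nearflap top sx 0.5145 sy 0.1705
nearflap top sx 0.5145 sy 0.2350
pad sx 0.5365 sy 0.1812
pad sx 0.5365 sy 0.2233
pad neartop? sx 0.5187 sy 0.1815
pad neartop? sx 0.5188 sy 0.2228
farflap sx 0.5459 sy 0.1707
farflap sx 0.5459 sy 0.2346
top sx 0.5181 sy 0.1930
top sx 0.5181 sy 0.2112
top sx 0.5341 sy 0.2118
top sx 0.5341 sy 0.1922
41
```

Run:
```python
from h import *
print(get_obs()['t'])
go([.563,.0025,.20],69.2)
```

```text
4.9
shift [ 8.853 -1.751  0.816] turn [-0.003 -0.005 -0.007]
```

Call:
apply_moves(moves=[[[8.85,-1.75,0],[0,0,0],1],[[8.85,-1.75,0],[0,0,0],1],[[8.85,-1.75,0],[0,0,0],1],[[8.85,-1.75,0],[0,0,0],1],[[8.85,-1.75,0.8],[0,0,0],1],[[8.85,-1.75,0.8],[0,0,0],1]])

```text
t: 5.65
eef_pos: [0.5619, 0.0028, 0.1994]
tool_rot: [-0.001, 0.823, 0.568, -0.001]
contact_force: [0.3, -0.6, -0.5]
gripper_width: 0.998
```

Run:
```python
from h import *
c=cam('wrist'); save(c,'w4.png'); np.save('w4.npy',c,allow_pickle=True)
s=cam('scene'); save(s,'s4.png',(140,290,200,440),3.3)
o=get_obs(); print(o['t'],o['eef_pos'])
go([.563,.0025,.122],69.2)
```

```text
5.75 [0.56287159 0.00099898 0.2007258 ]
shift [ 0.058 -0.016  3.149] turn [-0.001  0.    -0.016]
```

View pics/w4.png

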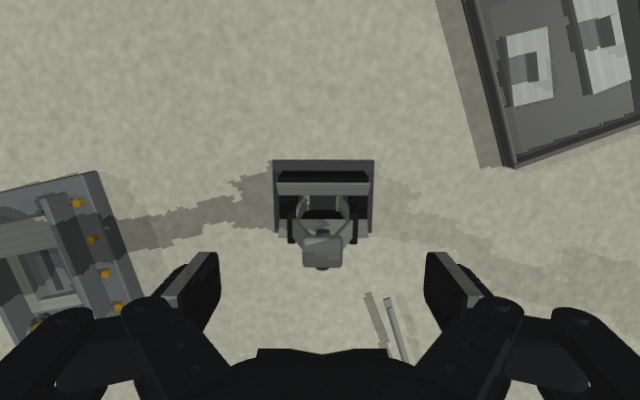

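View pics/s4.png

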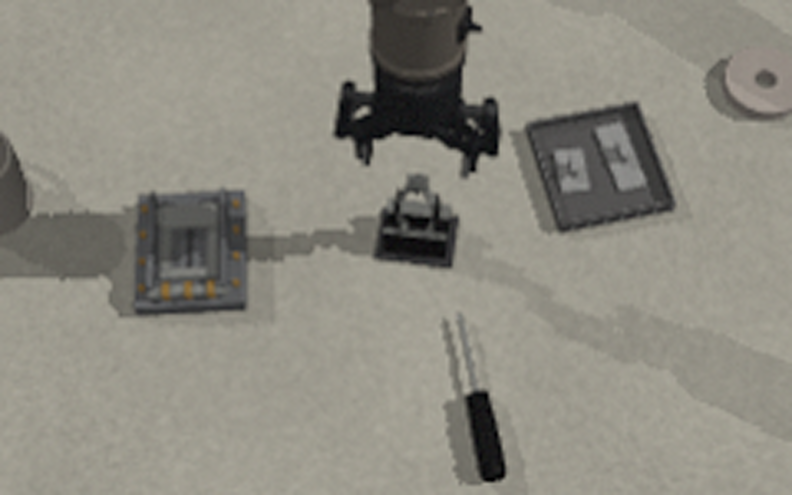

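Run:
```python
from fit import *
c=np.load('w4.npy',allow_pickle=True).item()
ex=np.array([.935,-.355]);ey=np.array([.355,.935])
for n,px,z in (('top',[[234,305],[234,341],[268,343],[268,302]],.114),('pad',[[243,287],[243,357]],.077),('block',[[160,273],[160,375]],.032)):
    P=atz(c,px,z); print(n,P@np.r_[ex,0],P@np.r_[ey,0])
T_=np.array([.563,.002]);print(T_@ex,T_@ey)
save(c,'w4z.png',(140,290,260,390),5)
```

```text
top [0.517  0.517  0.5348 0.5349] [0.1935 0.2108 0.212  0.1917]
pad [0.5365 0.5365] [0.1806 0.2226]
block [0.4929 0.4929] [0.1675 0.2384]
0.525695 0.20173499999999997
```

View pics/w4z.png

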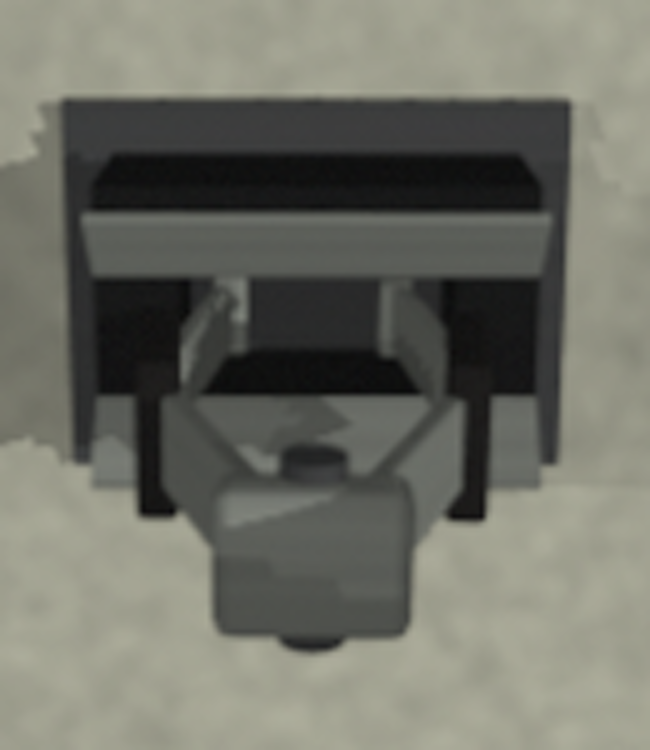

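Call:
apply_moves(moves=[[[0.02,0.02,1.0],[0,0,0],1],[[0.02,0.02,2.0],[0,0,0],1],[[0.02,0.02,2.7],[0,0,0],1],[[0.02,0.02,3.15],[0,0,0],1],[[0.02,0.02,3.15],[0,0,0],0.3],[[0.02,0.02,3.15],[0,0,0],0.08],[[0.02,0.02,3.15],[0,0,0],0],[[0.02,0.02,3.15],[0,0,0],0],[[0.02,0.02,3.15],[0,0,0],-0.04],[[0.02,0.02,3.15],[0,0,0],-0.04],[[0.02,0.02,3.15],[0,0,0],-0.04]], force=45)

```text
t: 7.12
eef_pos: [0.5641, 0.0005, 0.1223]
tool_rot: [0.0, 0.824, 0.566, 0.0]
contact_force: [-0.3, -1.2, 6.1]
gripper_width: 0.478
```

Run:
```python
from h import *
c=cam('wrist'); save(c,'w5.png')
o=get_obs(); print(o['t'],o['eef_pos'],o['gripper_width'],o['contact_force'],o['torque'])
```

```text
7.175 [5.64156641e-01 4.01257360e-04 1.22325511e-01] 0.4801341358769905 [-1.71900531 -1.21372087  5.70376649] [-0.41493204  0.1970998  -0.0083269 ]
```

View pics/w5.png

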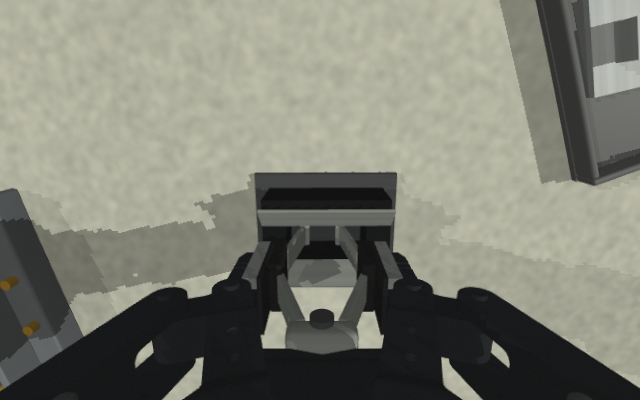

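Call:
apply_moves(moves=[[[0,0,-0.3],[0,0,0],-0.04],[[0,0,-0.8],[0,0,0],-0.04],[[0,0,-1.6],[0,0,0],-0.04],[[0,0,-2.4],[0,0,0],-0.04],[[0,0,-3.2],[0,0,0],-0.04],[[0,0,-3.2],[0,0,0],-0.04]])

```text
t: 7.92
eef_pos: [0.5646, 0.0009, 0.2035]
tool_rot: [0.001, 0.824, 0.566, 0.002]
contact_force: [-0.0, 0.3, -0.6]
gripper_width: 0.48
```

Run:
```python
from h import *
c=cam('wrist'); save(c,'w6.png'); np.save('w6.npy',c,allow_pickle=True)
s=cam('scene'); save(s,'s6.png',(140,290,200,440),3.3)
o=get_obs(); print(o['t'],o['eef_pos'],o['gripper_width'],o['contact_force'],o['torque'])
yaw=-7.1;p=np.array([.5254,.1789])
go([p[0],p[1],.19],90+yaw)
```

```text
8.025 [0.56345911 0.00093292 0.2015612 ] 0.48220525360989025 [-0.69401544 -0.22891503 -1.50307744] [0.00080962 0.03863494 0.0266406 ]
shift [ 6.101 -3.972  0.464] turn [-0.000e+00 -1.000e-03 -1.389e+00]
```

View pics/w6.png

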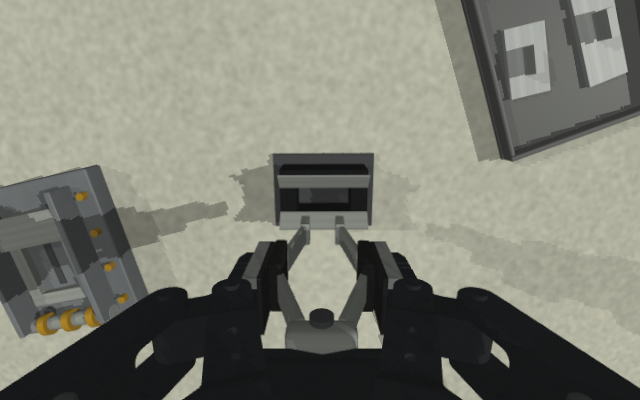

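View pics/s6.png

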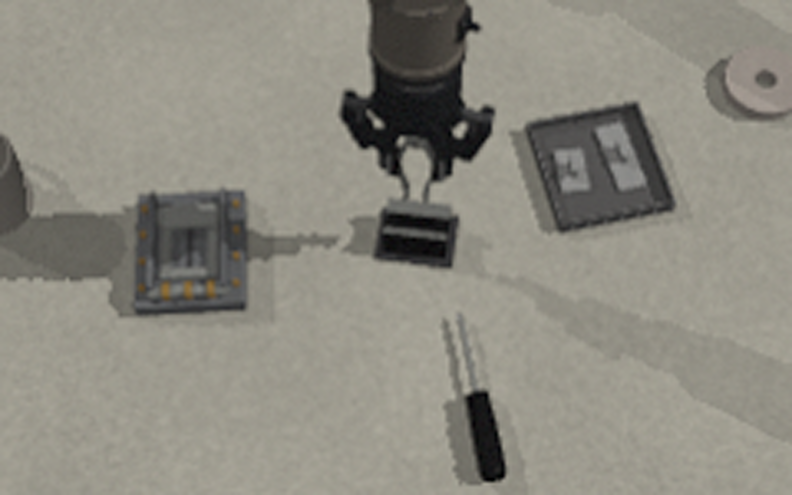

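Run:
```python
from fit import *
c=np.load('w6.npy',allow_pickle=True).item()
H=np.array(c['hand_eye']); c2=dict(c); c2['rotation']=H[:3,:3]; c2['eye']=H[:3,3]
for zz in (.114,.118,.122):
  print(zz,proj(c2,[[x,y,zz] for y in(-.006,.006) for x in (-.0125,-.0075,.0075,.0125)]).round(1).tolist())
save(c,'w6z.png',(140,260,250,400),5)
```

```text
0.114 [[218.1, 300.5], [218.1, 309.3], [218.1, 336.0], [218.1, 344.9], [238.1, 300.8], [238.1, 309.5], [238.1, 335.8], [238.1, 344.5]]
0.118 [[215.9, 300.9], [215.9, 309.6], [215.9, 335.8], [215.9, 344.5], [235.6, 301.2], [235.6, 309.8], [235.6, 335.5], [235.6, 344.1]]
0.122 [[213.8, 301.3], [213.9, 309.8], [213.9, 335.5], [213.9, 344.0], [233.2, 301.6], [233.2, 310.0], [233.2, 335.3], [233.2, 343.7]]
```

View pics/w6z.png

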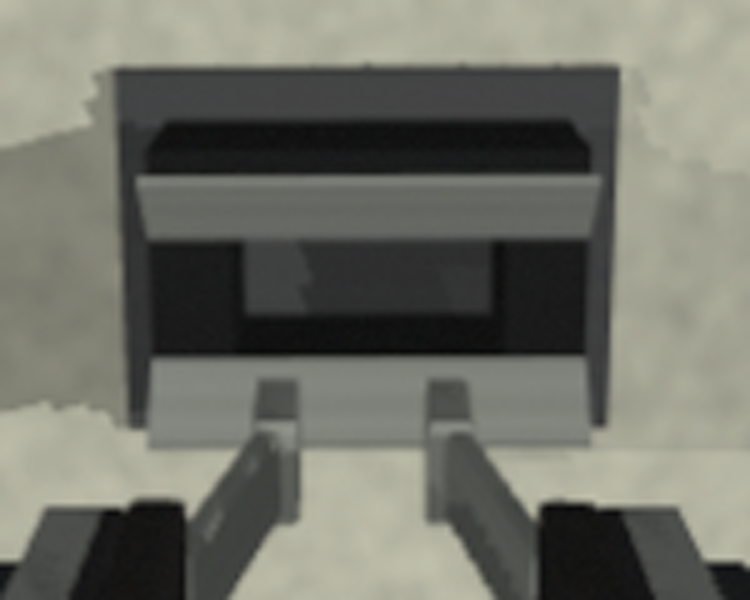

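Call:
apply_moves(moves=[[[1.5,-1,0],[0,0,-0.3],-0.04],[[3.5,-2.3,0],[0,0,-0.8],-0.04],[[5.3,-3.4,0.2],[0,0,-1.2],-0.04],[[6.1,-3.97,0.8],[0,0,-1.39],-0.04],[[6.1,-3.97,1.2],[0,0,-1.39],-0.04],[[6.1,-3.97,1.2],[0,0,-1.39],-0.04],[[6.1,-3.97,1.2],[0,0,-1.39],-0.04]])

```text
t: 8.9
eef_pos: [0.5263, 0.1767, 0.1716]
tool_rot: [0.0, 0.751, 0.661, -0.0]
contact_force: [0.6, -0.4, -0.9]
gripper_width: 0.481
```

Run:
```python
from fit import *
c=np.load('w6.npy',allow_pickle=True).item();z=lambda x,y:(y/5+140,x/5+250)
P=atz(c,[z(243,315),z(495,315)],.004); print('well floor far edge',P)
ex=np.array([.935,-.355,0]);ey=np.array([.355,.935,0]); print(P@ex,P@ey)
c=cam('wrist'); save(c,'w7.png'); np.save('w7.npy',c,allow_pickle=True)
o=get_obs(); print(o['t'],o['eef_pos'],o['gripper_width'],o['contact_force'])
save(c,'w7z.png',(100,300,240,400),5 if 0 else 3.5)
```

```text
well floor far edge [[ 0.5666 -0.0202  0.004 ]
 [ 0.5813  0.0182  0.004 ]]
[0.5369 0.5371] [0.1822 0.2233]
8.95 [0.5264 0.177  0.1719] 0.4851856131884833 [-0.3393 -0.1432 -0.5901]
```

View pics/w7z.png

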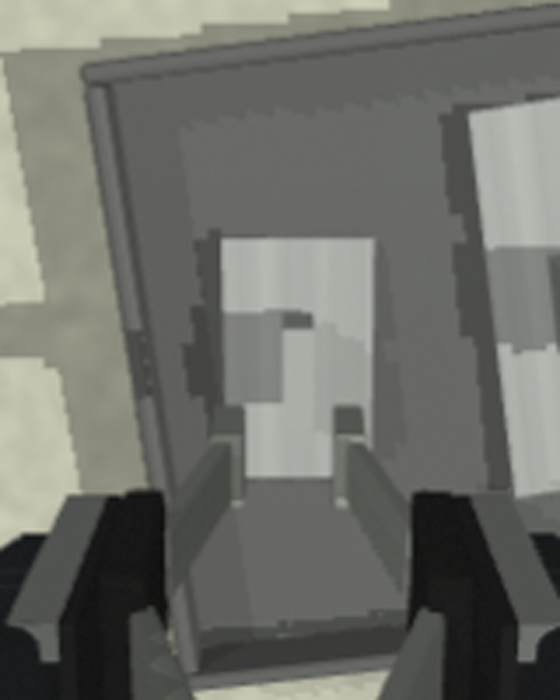

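Run:
```python
from fit import *
c=np.load('w7.npy',allow_pickle=True).item();z=lambda x,y:(y/3.5+100,x/3.5+240)
L=[[-.025,-.015,.008],[-.025,.015,.008],[.025,.015,.008],[.025,-.015,.008]]
p=fit(c,np.array(L[:2]+[[.025,0,.008]]),np.array([z(221,238),z(375,238),z(298,478)]),[.52,.18,-.1])
# rib near-end top edge
print(atz(c,[z(284,312),z(314,312)],.022), T(p,[[-.01,0,.022]]))
a=np.degrees(p[2]); go([p[0],p[1],.118+.011],90+a)
```

```text
[0.5253 0.1785] -7.160385866971747 
 [[ 0.1183  0.1847]
 [ 0.0426 -0.1611]
 [-0.1876 -0.0238]]
[[0.5117 0.1774 0.022 ]
 [0.5124 0.183  0.022 ]] [[0.5154 0.1797 0.022 ]]
shift [ 0.054 -0.048  1.714] turn [ 0.003  0.003 -0.012]
```

Call:
apply_moves(moves=[[[0.06,-0.04,0.6],[0,0,0],-0.04],[[0.06,-0.04,1.1],[0,0,0],-0.04],[[0.06,-0.04,1.5],[0,0,0],-0.04],[[0.06,-0.04,1.7],[0,0,0],-0.04],[[0.06,-0.04,1.7],[0,0,0],-0.04],[[0.06,-0.04,1.7],[0,0,0],-0.04]])

```text
t: 9.7
eef_pos: [0.5251, 0.1804, 0.1294]
tool_rot: [0.0, 0.75, 0.662, 0.0]
contact_force: [-0.4, 0.3, -0.7]
gripper_width: 0.482
```

Run:
```python
from fit import *
c=cam('wrist'); np.save('w8.npy',c,allow_pickle=True)
o=get_obs(); print(o['t'],o['eef_pos'],o['gripper_width'],o['contact_force'])
save(c,'w8z.png',(100,300,240,400),3.5)
go([.5253,.1785,.129],82.9)
```

```text
9.75 [0.5252 0.1804 0.1295] 0.47994559085525074 [-0.1658  0.3495 -0.8837]
shift [-0.076  0.015  0.02 ] turn [ 0.004 -0.002 -0.001]
```

View pics/w8z.png

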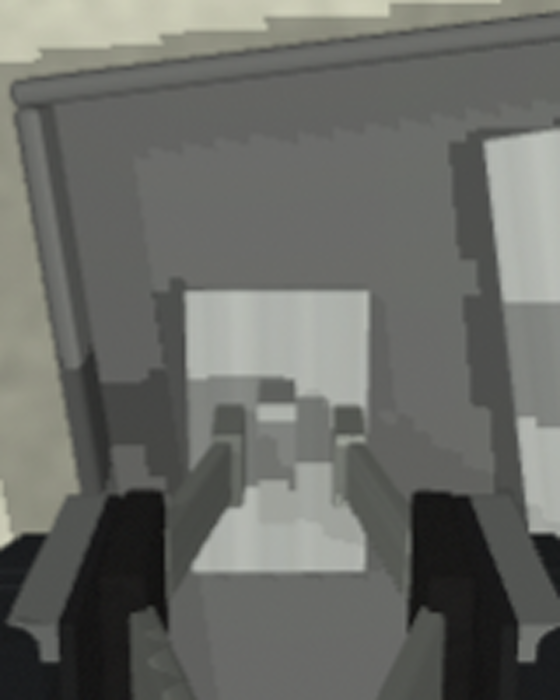

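Call:
apply_moves(moves=[[[-0.08,0,0],[0,0,0],-0.04],[[-0.08,0,0],[0,0,0],-0.04],[[-0.08,0,0],[0,0,0],-0.1],[[-0.08,0,0],[0,0,0],-0.16],[[-0.08,0,0],[0,0,0],-0.3],[[-0.08,0,0],[0,0,0],-0.5],[[-0.08,0,0],[0,0,0],-0.5]], force=45)

```text
t: 10.62
eef_pos: [0.5248, 0.1784, 0.1293]
tool_rot: [0.0, 0.75, 0.662, 0.0]
contact_force: [-0.7, -0.3, 2.8]
gripper_width: 0.42
```

Run:
```python
from fit import *
c=cam('wrist'); np.save('w9.npy',c,allow_pickle=True)
o=get_obs(); print(o['t'],o['eef_pos'],o['gripper_width'],o['gripper_width']*85,o['contact_force'],o['torque'])
save(c,'w9z.png',(100,300,240,400),3.5)
```

```text
10.675 [0.5248 0.1784 0.1293] 0.42207457178808394 35.876338601987136 [-0.5142 -0.9977  3.578 ] [-0.0678  0.173  -0.0451]
```

View pics/w9z.png

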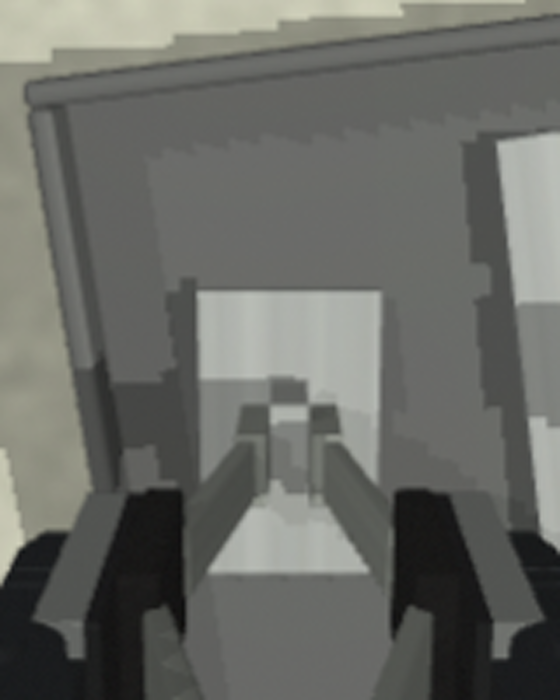

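Run:
```python
from fit import *
c=np.load('w9.npy',allow_pickle=True).item();z=lambda x,y:(y/3.5+100,x/3.5+240)
p=fit(c,np.array([[-.025,-.015,.008],[-.025,.015,.008],[.025,0,.008]]),np.array([z(197,290),z(382,290),z(290,574)]),[.52,.18,-.1])
print(down(82.9).inv().apply(np.r_[p[:2],.004]-[.5248,.1784,.1293]))
```

```text
[0.5251 0.1784] -6.9769268525376384 
 [[ 0.1965  0.0719]
 [ 0.0995 -0.0434]
 [-0.3564 -0.0303]]
[0.0001 0.0003 0.1253]
```

Call:
apply_moves(moves=[[[0,0,-0.2],[0,0,0],-0.5],[[0,0,-0.5],[0,0,0],-0.5],[[0,0,-1],[0,0,0],-0.5],[[0,0,-1.7],[0,0,0],-0.5],[[0,0,-2.4],[0,0,0],-0.5],[[0,0,-2.4],[0,0,0],-0.5]])

```text
t: 11.42
eef_pos: [0.5257, 0.1788, 0.1913]
tool_rot: [0.001, 0.75, 0.662, 0.002]
contact_force: [0.2, 1.3, -1.0]
gripper_width: 0.421
```

Run:
```python
from fit import *
c=cam('wrist'); np.save('w10.npy',c,allow_pickle=True)
o=get_obs(); print(o['t'],o['eef_pos'],o['gripper_width']*85,o['contact_force'],o['torque'])
save(c,'w10z.png',(100,300,240,400),3.5)
s=cam('scene'); save(s,'s10.png',(130,250,300,460),5)
```

```text
11.475 [0.525  0.1786 0.1902] 35.96924812237655 [ 0.2457  0.8604 -1.9961] [-0.0018 -0.0407  0.0124]
```

View pics/w10z.png

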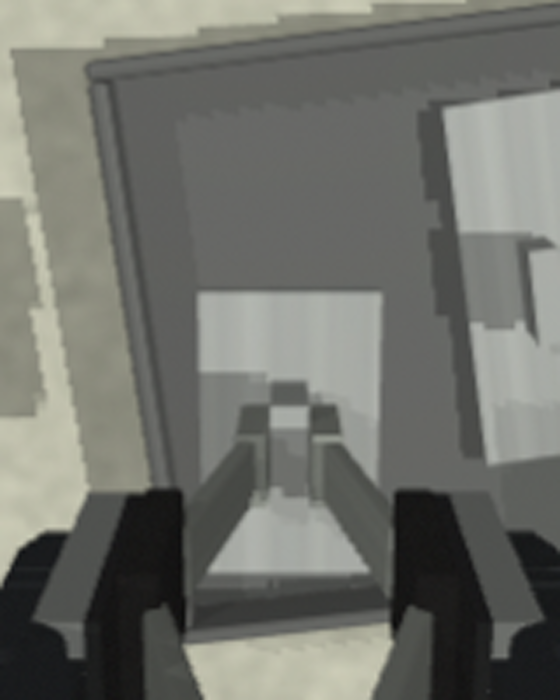

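View pics/s10.png

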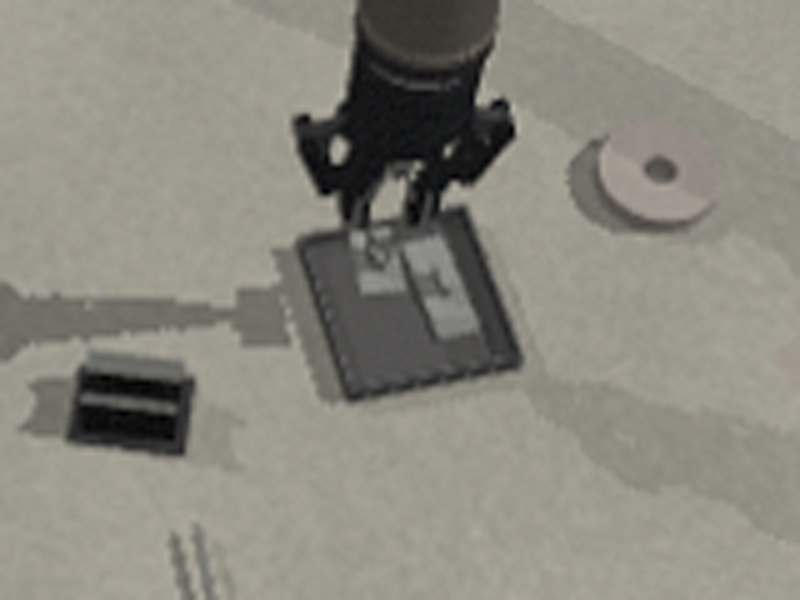

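Run:
```python
from fit import *
go([.530,-.2235,.20],80.6)
```

```text
shift [-15.925   2.202  -0.429] turn [ 0.002 -0.002  0.23 ]
```

Call:
apply_moves(moves=[[[-1,0.1,-0.4],[0,0,0.05],-0.5],[[-3,0.4,-0.4],[0,0,0.1],-0.5],[[-5,0.7,-0.4],[0,0,0.15],-0.5],[[-7,1,-0.4],[0,0,0.23],-0.5],[[-9,1.3,-0.4],[0,0,0.23],-0.5],[[-11,1.6,-0.4],[0,0,0.23],-0.5],[[-13,1.9,-0.4],[0,0,0.23],-0.5],[[-15,2.1,-0.4],[0,0,0.23],-0.5],[[-15.9,2.2,-0.4],[0,0,0.23],-0.5],[[-15.9,2.2,-0.4],[0,0,0.23],-0.5],[[-15.9,2.2,-0.4],[0,0,0.23],-0.5]])

```text
t: 12.9
eef_pos: [0.5296, -0.2223, 0.1989]
tool_rot: [-0.001, 0.763, 0.647, -0.0]
contact_force: [0.1, -0.1, -1.1]
gripper_width: 0.429
```

Run:
```python
from fit import *
c=cam('wrist'); np.save('w11.npy',c,allow_pickle=True)
o=get_obs(); print(o['t'],o['eef_pos'],o['gripper_width']*85,o['contact_force'],o['torque'])
save(c,'w11z.png',(90,300,220,430),3.5 if 0 else 2.8)
```

```text
12.95 [ 0.5298 -0.2217  0.1989] 36.37576476046936 [ 0.2057 -0.78   -1.1375] [0.0056 0.0146 0.0055]
```

View pics/w11z.png

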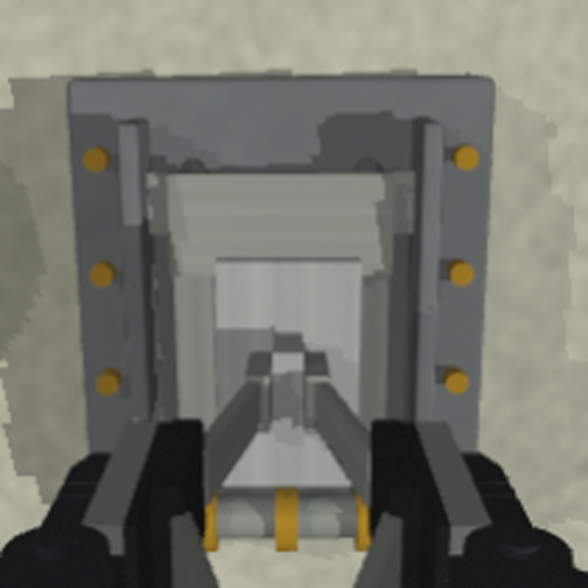

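Run:
```python
from fit import *
c=np.load('w11.npy',allow_pickle=True).item()
save(c,'w11y.png',(130,220,255,385),6)
```

```text
(no output)
```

View pics/w11y.png

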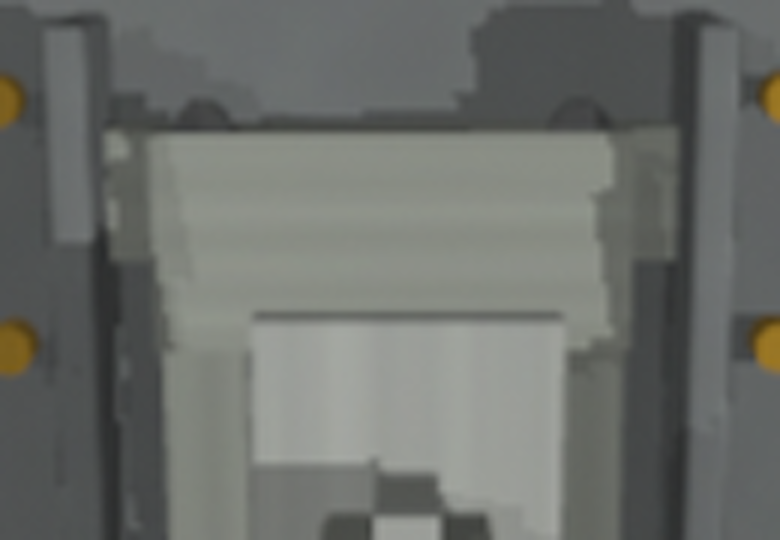

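Run:
```python
from fit import *
c=np.load('w11.npy',allow_pickle=True).item(); z6=lambda x,y:(y/6+130,x/6+255); z=lambda x,y:(y/2.8+90,x/2.8+220)
P=atz(c,[z6(168,348),z6(632,348)],.033); print('lip edge',P)
W=atz(c,[z6(105,128),z6(678,128)],.033); print('wall back',W)
B=atz(c,[z(70,83),z(493,80)],.02); print('base near corners z.02',B)
Ck=atz(c,[z6(105,20),z6(675,18),z6(45,30),z6(738,28)],.042); print('cheek',Ck)
for n,q in (('lip',P),('wall',W),('base',B),('cheek',Ck[:2])):
    d=q[1]-q[0]; a=np.arctan2(-d[0],d[1]); m=q.mean(0); print(n,'yaw',np.degrees(a),'width',np.linalg.norm(d),'mid',m)
c3=np.load('w3.npy',allow_pickle=True).item(); zz=lambda x,y:(y/3.3+90,x/3.3+200)
F=atz(c3,[zz(355,497),zz(497,472)],.026); print('far wall inner',F,F.mean(0))
ex=np.array([np.cos(np.radians(-9.3)),np.sin(np.radians(-9.3)),0]);
print('pocket from lip',P.mean(0)+.0165*ex,'from far wall',F.mean(0)-.0265*ex,'from base',B.mean(0)+.065*ex,'from cheek',Ck[:2].mean(0)+.055*ex)
q=get_obs();print(q['eef_pos'],Rq(q['tool_rot']).as_matrix())
```

```text
lip edge [[ 0.5135 -0.2478  0.033 ]
 [ 0.5223 -0.194   0.033 ]]
wall back [[ 0.487  -0.25    0.033 ]
 [ 0.4976 -0.1853  0.033 ]]
base near corners z.02 [[ 0.463  -0.2669  0.02  ]
 [ 0.4797 -0.1612  0.02  ]]
cheek [[ 0.4747 -0.2462  0.042 ]
 [ 0.4845 -0.1851  0.042 ]
 [ 0.4746 -0.2528  0.042 ]
 [ 0.4867 -0.1785  0.042 ]]
lip yaw -9.381013697131506 width 0.05450586127753587 mid [ 0.5179 -0.2209  0.033 ]
wall yaw -9.379138630700222 width 0.06550477750432354 mid [ 0.4923 -0.2176  0.033 ]
base yaw -8.979547987911243 width 0.10698265626898679 mid [ 0.4713 -0.214   0.02  ]
cheek yaw -9.180370623447 width 0.06185535135647076 mid [ 0.4796 -0.2157  0.042 ]
far wall inner [[ 0.5571 -0.2458  0.026 ]
 [ 0.5636 -0.2105  0.026 ]] [ 0.5604 -0.2282  0.026 ]
pocket from lip [ 0.5342 -0.2236  0.033 ] from far wall [ 0.5342 -0.2239  0.026 ] from base [ 0.5355 -0.2245  0.02  ] from cheek [ 0.5339 -0.2246  0.042 ]
[ 0.5298 -0.2217  0.1989] [[ 0.162   0.9868 -0.0007]
 [ 0.9868 -0.162   0.0009]
 [ 0.0008 -0.0008 -1.    ]]
```

```bash
cat > wp.py <<'E'
from fit import *
PK=np.array([.5342,-.2239,.02]); YAW=-9.3
b=np.radians(YAW); EX=np.array([np.cos(b),np.sin(b),0])
def tcp(xa,za,th,a=(0,-.0247,.1253)):
    Rt=down(90+YAW)*R.from_rotvec([-np.radians(th),0,0])
    A=PK+EX*xa+np.array([0,0,za]); return A-Rt.apply(a),Rt
def w(xa,za,th,**k):
    p,Rt=tcp(xa/1e3,za/1e3,th,**k); print(xa,za,th,p.round(4)); go(p,Rt=Rt)
E
python3 - <<'E'
from wp import *
w(-10,15,10); w(-11,4,10); w(-11,1.2,10)
E
```

```text
-10 15 10 [ 0.5269 -0.2227  0.1627]
shift [-0.06  -0.11   1.449] turn [-1.005 -0.004 -0.003]
-11 4 10 [ 0.5259 -0.2225  0.1517]
shift [-0.061 -0.15   1.889] turn [-1.005 -0.004 -0.003]
-11 1.2 10 [ 0.5259 -0.2225  0.1489]
shift [-0.061 -0.15   2.001] turn [-1.005 -0.004 -0.003]
```

Call:
apply_moves(moves=[[[-0.05,-0.05,0.2],[-0.5,0,0],-0.5],[[-0.05,-0.11,0.8],[-1,0,0],-0.5],[[-0.05,-0.11,1.4],[-1,0,0],-0.5],[[-0.05,-0.15,1.75],[-1,0,0],-0.5],[[-0.05,-0.15,1.88],[-1,0,0],-0.5],[[-0.05,-0.15,1.88],[-1,0,0],-0.5],[[-0.05,-0.15,1.88],[-1,0,0],-0.5]])

```text
t: 13.82
eef_pos: [0.5266, -0.2236, 0.1525]
tool_rot: [0.067, 0.76, 0.644, 0.057]
contact_force: [0.7, 0.3, -1.0]
gripper_width: 0.421
```

Run:
```python
from wp import *
c=cam('wrist'); np.save('w12.npy',c,allow_pickle=True)
o=get_obs(); print(o['t'],o['eef_pos'],o['gripper_width']*85,o['contact_force'],o['torque'])
save(c,'w12z.png',(100,300,230,420),3)
s=cam('scene'); save(s,'s12.png',(170,270,200,330),6)
w(-11,1.2,10);w(-20,1.2,10);w(-24.8,1.2,10)
# overlay check
for n,L in (('lip lower',[[-.0165,-.028,.029],[-.0165,.028,.029]]),('lip up',[[-.0165,-.028,.033],[-.0165,.028,.033]])):
    print(n,proj(c,T([PK[0],PK[1],b],L)).tolist())
```

```text
13.875 [ 0.5265 -0.2236  0.1525] 35.93406505899792 [ 0.2441  0.7981 -0.9764] [ 0.0126  0.1997 -0.0245]
-11 1.2 10 [ 0.5259 -0.2225  0.1489]
shift [ 0.039 -0.055  0.137] turn [ 0.003  0.002 -0.01 ]
-20 1.2 10 [ 0.517  -0.2211  0.1489]
shift [ 0.038 -0.409  0.074] turn [ 0.003  0.002 -0.01 ]
-24.8 1.2 10 [ 0.5123 -0.2203  0.1489]
shift [ 0.038 -0.598  0.041] turn [ 0.003  0.002 -0.01 ]
lip lower [[173.94975780991035, 274.615933405406], [173.8325086375289, 374.3896294396834]]
lip up [[176.50899266089624, 273.70381229958593], [176.38970223128337, 375.4003015578297]]
```

View pics/w12z.png

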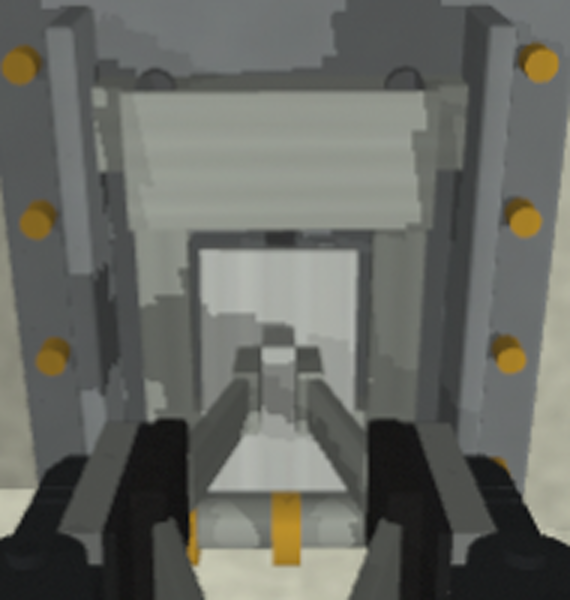

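View pics/s12.png

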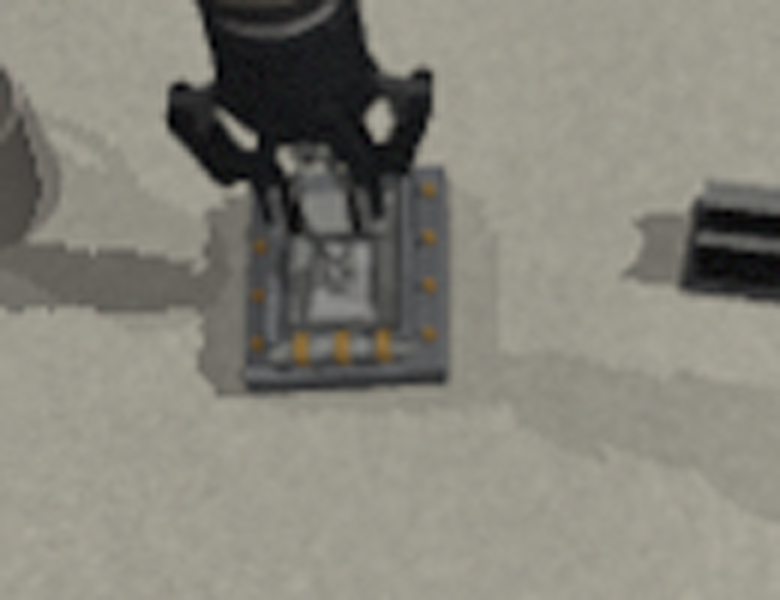

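Call:
apply_moves(moves=[[[0.02,-0.05,0.13],[0,0,0],-0.5],[[0.02,-0.15,0.12],[0,0,0],-0.5],[[0.02,-0.25,0.1],[0,0,0],-0.5],[[0.02,-0.35,0.08],[0,0,0],-0.5],[[0.02,-0.45,0.065],[0,0,0],-0.5],[[0.02,-0.45,0.065],[0,0,0],-0.5]])

```text
t: 14.68
eef_pos: [0.5153, -0.2212, 0.1486]
tool_rot: [0.066, 0.76, 0.644, 0.056]
contact_force: [0.3, 1.4, -1.2]
gripper_width: 0.424
```

Run:
```python
from wp import *
c=cam('wrist'); np.save('w13.npy',c,allow_pickle=True)
o=get_obs(); print(o['t'],o['eef_pos'],o['gripper_width']*85,o['contact_force'],o['torque'])
save(c,'w13z.png',(100,300,230,420),3)
w(-24.8,1.2,10)
```

```text
14.725 [ 0.5155 -0.2212  0.1487] 36.09471582866498 [ 0.1449  0.1445 -0.8416] [0.1105 0.2028 0.0149]
-24.8 1.2 10 [ 0.5123 -0.2203  0.1489]
shift [ 0.016 -0.132 -0.032] turn [ 0.001  0.002 -0.011]
```

View pics/w13z.png

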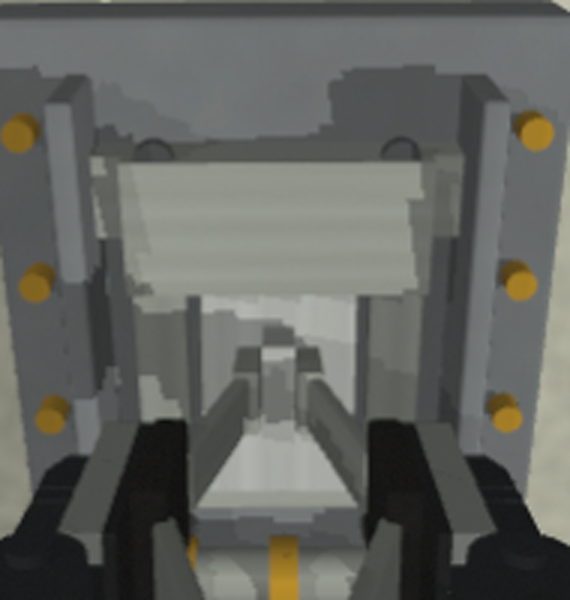

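Run:
```python
from wp import *
w(-24.8,1.0,10);w(-24.8,1.0,7);w(-24.8,1.0,3);w(-24.8,1.0,0);w(-24.8,0,0)
```

```text
-24.8 1.0 10 [ 0.5123 -0.2203  0.1487]
shift [ 0.016 -0.133 -0.025] turn [ 0.001  0.002 -0.011]
-24.8 1.0 7 [ 0.5189 -0.2214  0.1484]
shift [0.016 0.128 0.034] turn [ 0.301  0.001 -0.011]
-24.8 1.0 3 [ 0.5276 -0.2228  0.1474]
shift [0.017 0.47  0.133] turn [ 0.701  0.001 -0.011]
-24.8 1.0 0 [ 0.5341 -0.2239  0.1463]
shift [0.017 0.722 0.223] turn [ 1.001  0.001 -0.011]
-24.8 0 0 [ 0.5341 -0.2239  0.1453]
shift [0.017 0.715 0.263] turn [ 1.001  0.001 -0.011]
```

Call:
apply_moves(moves=[[[0.016,-0.07,-0.015],[0,0,0],-0.5],[[0.016,-0.133,-0.025],[0,0,0],-0.5],[[0.016,-0.133,-0.025],[0,0,0],-0.5],[[0.016,0.0,0.005],[0.15,0,0],-0.5],[[0.016,0.128,0.034],[0.3,0,0],-0.5],[[0.016,0.3,0.083],[0.5,0,0],-0.5],[[0.016,0.47,0.133],[0.7,0,0],-0.5],[[0.016,0.6,0.178],[0.85,0,0],-0.5],[[0.016,0.722,0.223],[1.0,0,0],-0.5],[[0.016,0.722,0.223],[1.0,0,0],-0.5]])

```text
t: 15.98
eef_pos: [0.5347, -0.2239, 0.1461]
tool_rot: [-0.0, 0.763, 0.647, -0.0]
contact_force: [-0.5, -0.3, -0.8]
gripper_width: 0.424
```

Run:
```python
from wp import *
c=cam('wrist'); np.save('w14.npy',c,allow_pickle=True)
o=get_obs(); print(o['t'],o['eef_pos'],o['gripper_width']*85,o['contact_force'],o['torque'])
save(c,'w14z.png',(100,300,230,420),3)
w(-24.8,0,0)
```

```text
16.025 [ 0.5343 -0.2239  0.1461] 36.03823750020862 [ 0.078   0.0355 -0.7685] [ 0.0022 -0.0472 -0.0054]
-24.8 0 0 [ 0.5341 -0.2239  0.1453]
shift [-0.    -0.006  0.03 ] turn [-0.001  0.    -0.01 ]
```

View pics/w14z.png

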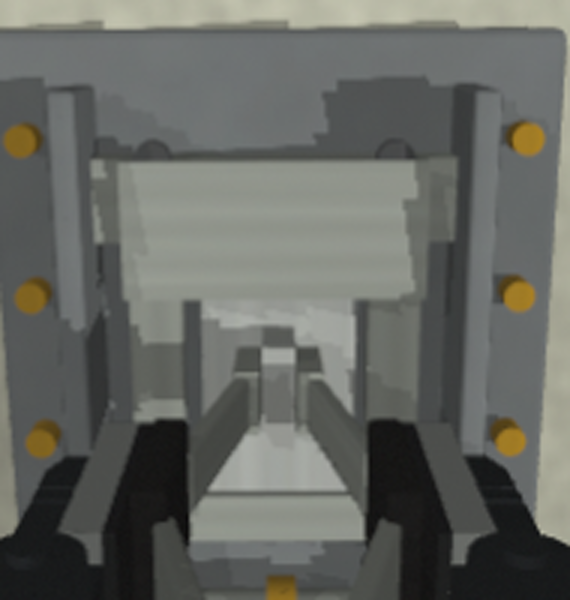

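Call:
apply_moves(moves=[[[0,0,0.02],[0,0,0],-0.5],[[0,0,0.04],[0,0,0],-0.5],[[0,0,0.04],[0,0,0],-0.5]])

```text
t: 16.4
eef_pos: [0.5339, -0.224, 0.1454]
tool_rot: [-0.0, 0.763, 0.647, 0.0]
contact_force: [-0.1, -0.2, 1.3]
gripper_width: 0.428
```

Run:
```python
from wp import *
o=get_obs(); print(o['t'],o['eef_pos'],o['contact_force'],o['torque'])
```

```text
16.4 [ 0.5339 -0.224   0.1454] [-0.1448 -0.1603  1.265 ] [ 0.083   0.1846 -0.034 ]
```

Call:
apply_moves(moves=[[[0,0,0.02],[0,0,0],-0.5],[[0,0,0.03],[0,0,0],-0.5],[[0,0,0.03],[0,0,0],-0.5]])

```text
t: 16.77
eef_pos: [0.5342, -0.2241, 0.1453]
tool_rot: [0.0, 0.763, 0.647, 0.0]
contact_force: [-1.9, 1.2, 8.2]
gripper_width: 0.422
```

Run:
```python
from wp import *
o=get_obs(); print(o['t'],o['eef_pos'],o['contact_force'],o['torque'])
```

```text
16.775 [ 0.5342 -0.2241  0.1453] [-1.9152  1.2189  8.2202] [0.2575 0.6587 0.0173]
```

Call:
apply_moves(moves=[[[0,0,0],[0,0,0],-0.16],[[0,0,0],[0,0,0],-0.1],[[0,0,0],[0,0,0],-0.04],[[0,0,0],[0,0,0],-0.04],[[0,0,0],[0,0,0],-0.04]])

```text
t: 17.4
eef_pos: [0.5341, -0.2239, 0.1443]
tool_rot: [-0.0, 0.763, 0.647, -0.0]
contact_force: [-0.4, -0.5, -0.9]
gripper_width: 0.484
```

Run:
```python
from wp import *
c=cam('wrist'); np.save('w15.npy',c,allow_pickle=True)
o=get_obs(); print(o['t'],o['eef_pos'],o['gripper_width']*85,o['contact_force'],o['torque'])
save(c,'w15z.png',(100,300,230,420),3)
```

```text
17.45 [ 0.5341 -0.2239  0.1444] 41.25199295337711 [-0.0158 -0.7085 -1.1427] [0.0037 0.0314 0.0327]
```

View pics/w15z.png

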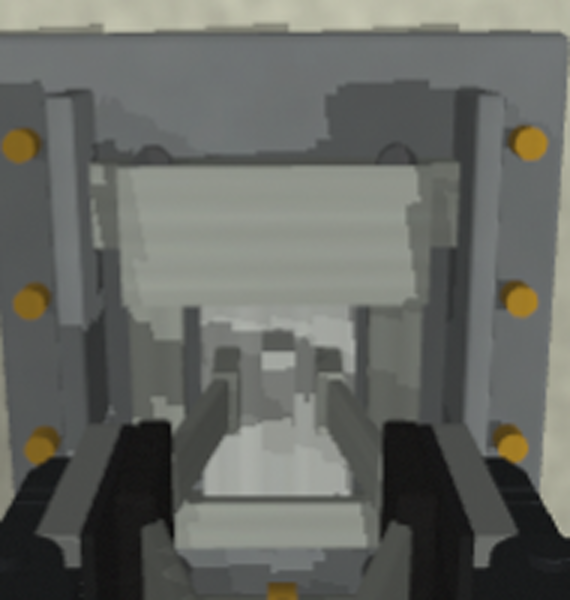

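Call:
apply_moves(moves=[[[0,0,-0.2],[0,0,0],-0.04],[[0,0,-0.6],[0,0,0],-0.04],[[0,0,-1.3],[0,0,0],-0.04],[[0,0,-2.2],[0,0,0],-0.04],[[0,0,-2.4],[0,0,0],-0.04],[[0,0,-2.4],[0,0,0],-0.04]])

```text
t: 18.2
eef_pos: [0.5343, -0.2239, 0.205]
tool_rot: [0.0, 0.763, 0.647, 0.0]
contact_force: [-0.1, 0.1, -1.2]
gripper_width: 0.48
```

Run:
```python
from wp import *
c=cam('wrist'); np.save('w16.npy',c,allow_pickle=True)
o=get_obs(); print(o['t'],o['eef_pos'],o['gripper_width']*85,o['contact_force'],o['torque'])
save(c,'w16z.png',(110,290,240,410),4)
s=cam('scene'); save(s,'s16.png',(170,270,200,330),6)
H=np.array(c['hand_eye']); c2=dict(c); c2['rotation']=H[:3,:3]; c2['eye']=H[:3,3]
for zz in (.117,.119): print(zz,proj(c2,[[x,y,zz] for y in(-.006,.006) for x in (-.0125,-.0075,.0075,.0125)]).round(1).tolist())
```

```text
18.25 [ 0.5339 -0.2238  0.2044] 40.80423641478214 [ 0.2828 -0.4959 -0.2331] [0.0157 0.0546 0.0426]
0.117 [[216.6, 300.9], [216.6, 309.6], [216.6, 335.9], [216.6, 344.7], [236.3, 301.2], [236.3, 309.8], [236.4, 335.7], [236.4, 344.3]]
0.119 [[215.6, 301.1], [215.6, 309.8], [215.6, 335.8], [215.6, 344.5], [235.1, 301.4], [235.1, 309.9], [235.1, 335.6], [235.1, 344.1]]
```

View pics/w16z.png

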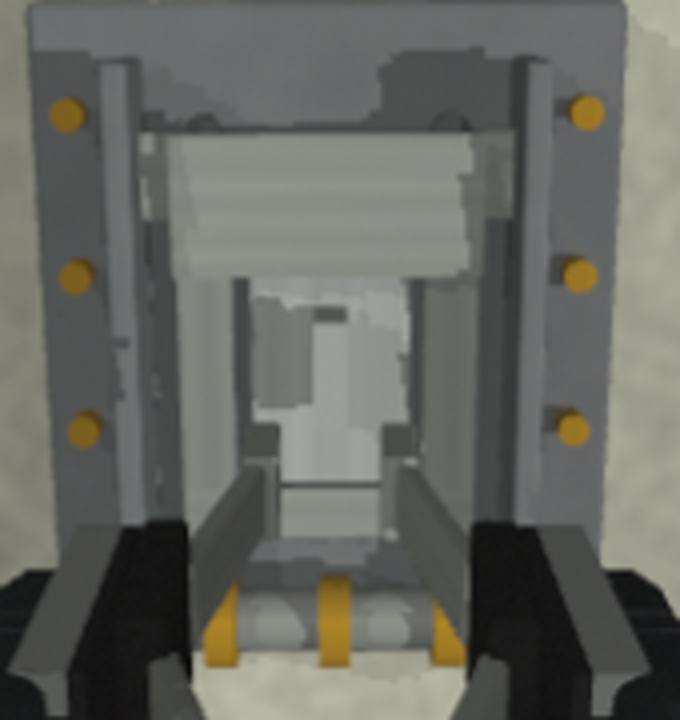

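View pics/s16.png

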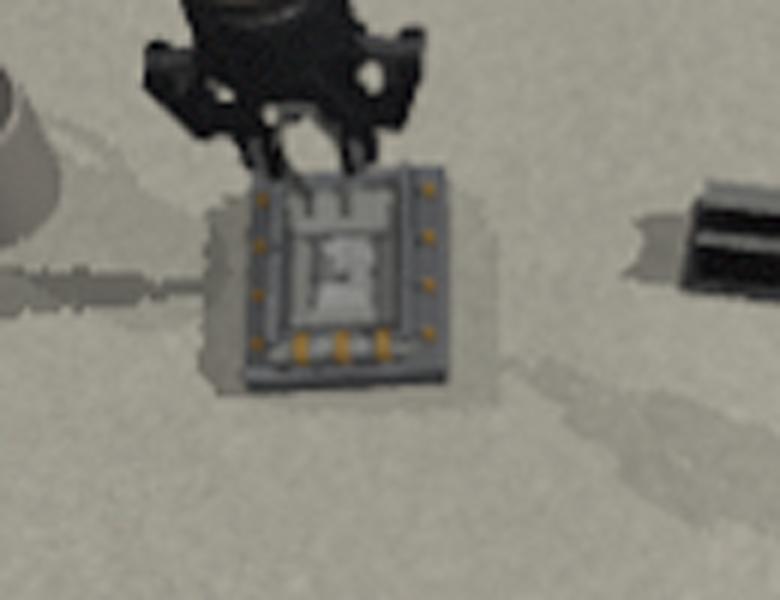

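Run:
```python
from wp import *
c=np.load('w16.npy',allow_pickle=True).item()
for zt in (.024,.027):
  print(zt,proj(c,T([PK[0],PK[1],b],[[.025,0,zt],[0,-.015,zt],[0,.015,zt],[-.010,0,zt],[-.010,0,zt+.014],[.0265,0,.026]])).round(1).tolist())
go([.5645,.0023,.205],69.2)
```

```text
0.024 [[229.3, 322.6], [198.1, 302.7], [198.0, 342.4], [185.1, 322.5], [189.4, 322.6], [232.0, 322.6]]
0.027 [[230.6, 322.6], [199.1, 302.5], [199.0, 342.6], [186.0, 322.5], [190.4, 322.6], [232.0, 322.6]]
shift [ 9.119 -0.263 -0.039] turn [-0.006 -0.001  1.14 ]
```

Call:
apply_moves(moves=[[[1.5,0,0],[0,0,0.2],-0.04],[[3.5,-0.1,0],[0,0,0.5],-0.04],[[5.5,-0.15,0],[0,0,0.8],-0.04],[[7.5,-0.2,0],[0,0,1.14],-0.04],[[9.1,-0.26,0],[0,0,1.14],-0.04],[[9.1,-0.26,0],[0,0,1.14],-0.04],[[9.1,-0.26,0],[0,0,1.14],-0.04]])

```text
t: 19.18
eef_pos: [0.5645, 0.001, 0.2038]
tool_rot: [-0.0, 0.823, 0.568, -0.001]
contact_force: [0.0, -0.2, -0.9]
gripper_width: 0.481
```

Run:
```python
from wp import *
c=cam('wrist'); np.save('w17.npy',c,allow_pickle=True)
o=get_obs(); print(o['t'],o['eef_pos'],o['gripper_width']*85,o['contact_force'],o['torque'])
save(c,'w17z.png',(140,260,250,400),5)
go([.5645,.0023,.150],69.2);go([.5645,.0023,.1225],69.2)
```

```text
19.225 [0.5645 0.0003 0.204 ] 40.72149164734436 [-0.4972  0.5629 -0.6466] [ 0.0408  0.0403 -0.0317]
shift [ 0.079 -0.027  2.159] turn [-0.004  0.007 -0.009]
shift [ 0.08  -0.026  3.259] turn [-0.004  0.007 -0.009]
```

View pics/w17z.png

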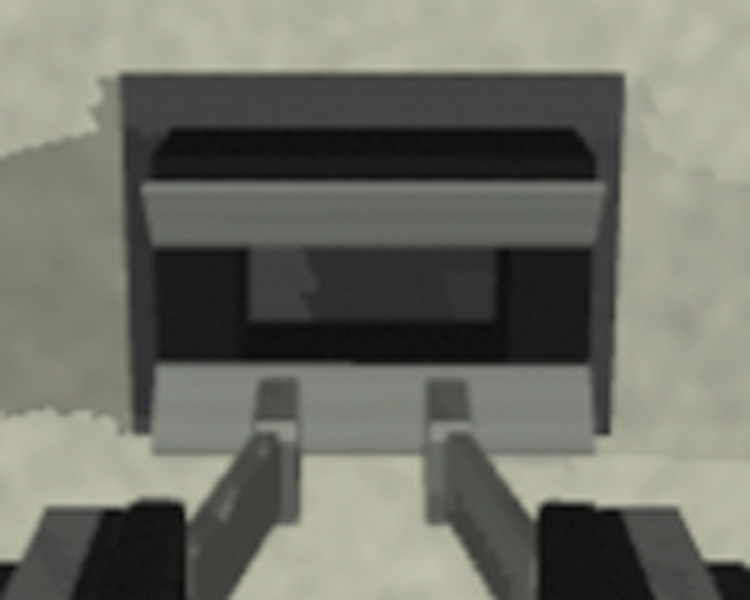

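Call:
apply_moves(moves=[[[0.06,0,0.6],[0,0,0],-0.04],[[0.06,0,1.2],[0,0,0],-0.04],[[0.06,0,1.6],[0,0,0],-0.04],[[0.06,0,2.0],[0,0,0],-0.04],[[0.06,0,2.4],[0,0,0],-0.04],[[0.06,0,2.4],[0,0,0],-0.04]])

```text
t: 19.98
eef_pos: [0.5649, 0.003, 0.1436]
tool_rot: [-0.0, 0.823, 0.568, -0.001]
contact_force: [-0.5, 0.2, -0.8]
gripper_width: 0.48
```

Run:
```python
from wp import *
c=cam('wrist'); save(c,'w18z.png',(140,260,250,400),5)
o=get_obs(); print(o['t'],o['eef_pos'],o['gripper_width']*85,o['contact_force'],o['torque'])
```

```text
20.025 [0.5653 0.003  0.1442] 40.83568478054455 [ 0.3865 -0.5671 -0.3069] [-0.0243  0.0104 -0.0208]
```

View pics/w18z.png

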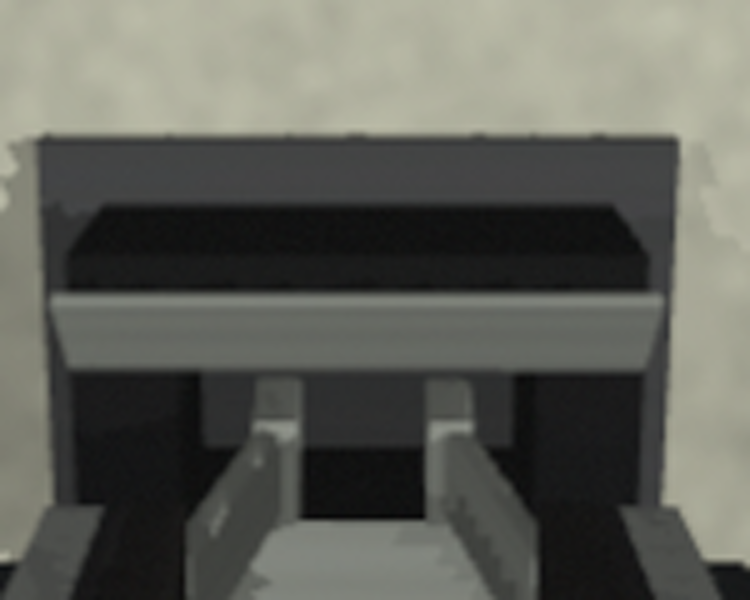

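Call:
apply_moves(moves=[[[0,0,0.3],[0,0,0],-0.04],[[0,0,0.6],[0,0,0],-0.04],[[0,0,0.8],[0,0,0],-0.04],[[0,0,0.84],[0,0,0],-0.04],[[0,0,0.84],[0,0,0],-0.04]])

```text
t: 20.65
eef_pos: [0.5655, 0.003, 0.1235]
tool_rot: [-0.0, 0.823, 0.568, -0.0]
contact_force: [-0.5, 0.2, -0.8]
gripper_width: 0.481
```

Run:
```python
from wp import *
o=get_obs(); print(o['t'],o['eef_pos'],o['gripper_width']*85,o['contact_force'],o['torque'])
```

```text
20.65 [0.5655 0.003  0.1235] 40.906052086759004 [-0.4992  0.2188 -0.7674] [ 0.0272 -0.0084  0.0499]
```

Lower the last millimetre or so until the tips touch.

Call:
apply_moves(moves=[[[0,0,0.03],[0,0,0],-0.04],[[0,0,0.06],[0,0,0],-0.04],[[0,0,0.06],[0,0,0],-0.04]])

```text
t: 21.02
eef_pos: [0.5657, 0.003, 0.1224]
tool_rot: [0.0, 0.823, 0.568, 0.0]
contact_force: [0.6, -0.4, 2.7]
gripper_width: 0.483
```

Call:
apply_moves(moves=[[[0,0,0],[0,0,0],0.0],[[0,0,0],[0,0,0],0.05],[[0,0,0],[0,0,0],0.12],[[0,0,0],[0,0,0],0.3],[[0,0,0],[0,0,0],0.6],[[0,0,0],[0,0,0],1],[[0,0,0],[0,0,0],1],[[0,0,0],[0,0,0],1]])

```text
t: 22.02
eef_pos: [0.5654, 0.003, 0.122]
tool_rot: [-0.0, 0.823, 0.568, 0.0]
contact_force: [0.7, -0.7, 0.4]
gripper_width: 1.003
```

Run:
```python
from wp import *
c=cam('wrist'); save(c,'w19.png')
o=get_obs(); print(o['t'],o['eef_pos'],o['gripper_width']*85,o['contact_force'],o['torque'])
```

```text
22.075 [0.5654 0.003  0.122 ] 85.13581367747096 [ 0.1424  0.3347 -0.5138] [ 0.0148  0.028  -0.0404]
```

View pics/w19.png

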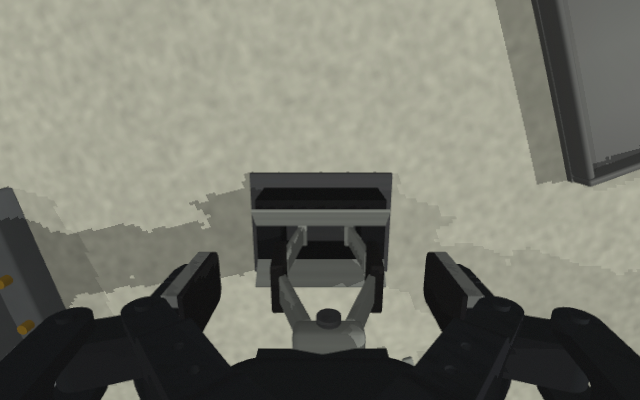

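Call:
apply_moves(moves=[[[0,0,-0.5],[0,0,0],1],[[0,0,-1.5],[0,0,0],1],[[0,0,-3],[0,0,0],1],[[0,-1.2,-5],[0,0,0],1],[[0,-1.2,-5],[0,0,0],1],[[0,-1.2,-5],[0,0,0],1]])

```text
t: 22.82
eef_pos: [0.5374, 0.0137, 0.2474]
tool_rot: [0.0, 0.823, 0.568, 0.0]
contact_force: [0.9, -0.2, -0.0]
gripper_width: 0.998
```

Run:
```python
from wp import *
c=cam('wrist'); save(c,'w20.png'); s=cam('scene'); save(s,'s20.png',(140,290,180,440),3)
o=get_obs(); print(o['t'],o['eef_pos'],o['gripper_width']*85,o['contact_force'])
go([.525,-.24,.23],80.7)
```

```text
22.925 [0.5371 0.0134 0.2461] 85.0508954280366 [0.7344 0.4409 0.306 ]
shift [-9.645  3.15   0.65 ] turn [-0.008  0.005 -1.152]
```

View pics/w20.png

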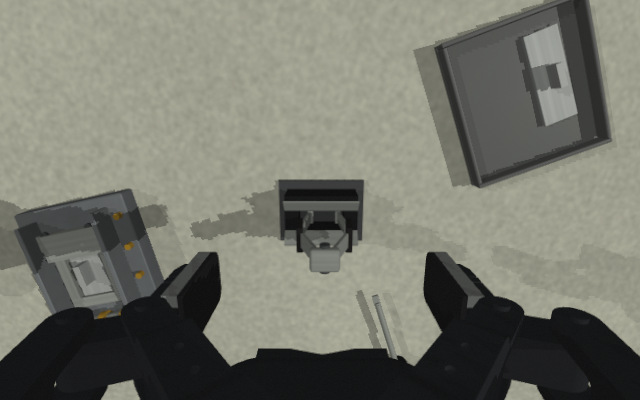

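View pics/s20.png

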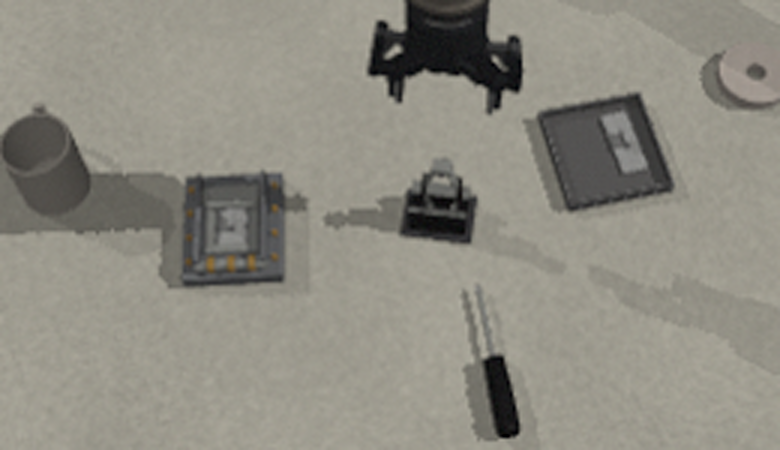

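Tongs stand upright as at the start. One closer look at the plate, from a side offset where the fingers do not hide it.

Call:
apply_moves(moves=[[[-2,0.6,0],[0,0,-0.3],1],[[-4,1.2,0],[0,0,-0.6],1],[[-6,2,0],[0,0,-1],1],[[-8,2.6,0.3],[0,0,-1.15],1],[[-9.6,2.6,0.6],[0,0,-1.15],1],[[-9.6,2.6,0.6],[0,0,-1.15],1],[[-9.6,2.6,0.6],[0,0,-1.15],1]])

```text
t: 23.8
eef_pos: [0.5129, -0.2333, 0.231]
tool_rot: [-0.001, 0.762, 0.647, -0.0]
contact_force: [-0.0, -0.1, 0.8]
gripper_width: 1.001
```

Run:
```python
from wp import *
c=cam('wrist'); np.save('w21.npy',c,allow_pickle=True)
o=get_obs(); print(o['t'],o['eef_pos'],o['contact_force'])
pc=proj(c,PK)[0]; r,k=int(pc[0]),int(pc[1]); print(pc)
save(c,'w21z.png',(r-55,r+55,k-70,k+70),5)
for L in ([-.0245,-.015,.024],[.025,-.015,.024],[.025,.015,.024],[-.0165,-.015,.024],[-.0165,.015,.024],[-.01,0,.038],[.01,0,.038]):
    p=proj(c,T([PK[0],PK[1],b],L))[0]; print(L,((p-[r-55,k-70])*5).round(0)[::-1])
```

```text
23.85 [ 0.5133 -0.2326  0.2313] [ 0.2259  0.0636 -0.4995]
[212.0543 337.1988]
[-0.0245, -0.015, 0.024] [263. 140.]
[0.025, -0.015, 0.024] [263. 421.]
[0.025, 0.015, 0.024] [437. 421.]
[-0.0165, -0.015, 0.024] [263. 187.]
[-0.0165, 0.015, 0.024] [443. 187.]
[-0.01, 0, 0.038] [357. 248.]
[0.01, 0, 0.038] [355. 366.]
```

View pics/w21z.png

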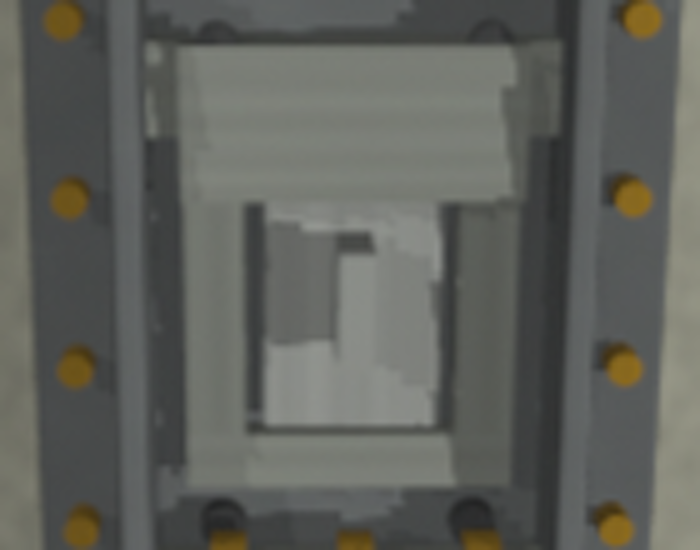

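```bash
python3 -c "
from station import *
print(get_obs()['t'],hand_in())"
```

```text
the job is handed in; nothing more can be done
23.85 None
```

The job is handed in at t = 23.85 s of the 61 s allowed. The short plate is in the pocket and the tongs are back in their stand.

**What I did:** I took the tongs from the stand, clamped the short plate by its rib at 45 N and carried it to the module. I tilted it 10°, slid its robot-side end under the lip, turned it flat and pressed it down with about 9 N. Then I released it, lowered the tongs into the well until the tips touched, let go and backed off. The gripper's fingers handled only the tongs.

**What the last checks showed:**
- **Plate:** The last wrist picture shows it with one end under the lip and its edges where a plate lying flat should be. It sits about 1 mm towards +x, inside the clearance. Flatness is judged from camera geometry only. The moment when pressing (about 0.7 N m) suggested one end touched slightly first, but the pictures after release show no raised end.
- **Tongs:** The wrist and scene pictures show them upright in the stand, released.
- **Other things:** The long plate, mug, tape roll and screwdriver look unmoved.
- **Forces:** The highest contact force I read was about 8 N, and the gripper was touching nothing at hand-in.

Distances measured in the wrist pictures came out up to about 8 % short of the given sizes, mostly 2–5 %. The pocket, stand and plate positions still agreed within about 1–2 mm from different views.

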